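Clear the spatula into its rack slot, then tip the parts tray and hold it

TASK

Put the flat spatula that lies across the black parts tray back into the tool rack, blade first and fully home in the empty wide slot, and let go of it. Then take hold of the tray and tip it until all five loose hex standoffs have slid down into its cut-off pouring corner, without spilling any. Finish still holding the tray tilted in the gripper with the standoffs gathered there (its low edge may stay on the bench); leave everything else on the bench where it is.

Things in the scene. Friction and masses are not known exactly. Their poses are not given: they have to be found in the camera images.
- tray: black plastic tray, open on top, 200 (x) x 150 (y) x 50 mm high, 0.2 to 0.35 kg, loose, level on the bench. Origin: centre of its underside. Floor 6 mm, walls 4 mm thick; the top 16 mm of its four straight walls is a rolled rim 10 mm thick (flush inside, 6 mm proud outside), to be gripped from above anywhere. The corner at (-x, +y) is cut off: the pouring corner
- tray_spout (a point): inner floor at the middle of the cut corner's wall, tray frame (-72, 47, 6) mm. The corner is cut at 45 degrees, 50 mm off each side, with a flared lip; the lower edge of the cut (middle at (-75, 50, 0) mm) grips the bench, so the tray can be tipped about it. Steel starts to slide in the smooth tray at 10 to 15 degrees, and slides along the walls into the corner at 30
- tray_in (a point): centre of the tray's inner floor, 6 mm above its underside
- standoff1: loose hexagonal steel standoff in the tray, 12 mm across flats, 25 mm long along its x, 22 g, lying on a flat; origin: middle of its underside
- standoff2: loose hexagonal steel standoff in the tray, 12 mm across flats, 25 mm long along its x, 22 g, lying on a flat; origin: middle of its underside
- standoff3: loose hexagonal steel standoff in the tray, 12 mm across flats, 25 mm long along its x, 22 g, lying on a flat; origin: middle of its underside
- standoff4: loose hexagonal steel standoff in the tray, 12 mm across flats, 25 mm long along its x, 22 g, lying on a flat; origin: middle of its underside
- standoff5: loose hexagonal steel standoff in the tray, 12 mm across flats, 25 mm long along its x, 22 g, lying on a flat; origin: middle of its underside
- spatula: flat spatula, 215 mm long, 70 to 105 g, at first level across the tray's two long rims, above the standoffs. Origin: underside, where handle meets blade; x to the blade tip, z up. Steel blade x = 0 to 95 mm, 28 mm wide (last 13 mm: 20), 2.5 mm thick, flush with the underside; grey handle x = -120 to 0 mm, 20 mm wide, 10 mm thick. Balances near x = +5 mm
- spatula_tip (a point): end of the spatula's blade, mid thickness, spatula frame (95, 0, 1.25) mm
- rack: white plastic tool rack, fixed to the bench, 170 mm wide (its y), about 115 mm deep, 75 mm high; origin: centre of its underside. Slots open on its -x side and run in and down at 30 degrees below level. The wide slot lies at y = +50 mm; narrow slots at y = -30 and -60 mm hold tweezers and a file that stay there.
- slot (a point): middle of the wide slot's mouth, rack frame (-45, 50, 62) mm; x points into the slot (30 degrees down), y along its width, z across its gap. Slot 34 mm wide, 8 mm high, 75 mm deep to a closed end, with a flared mouth standing 10 mm proud. The rack's body reaches 14 mm above the slot's middle plane
- meter: yellow hand-held multimeter lying flat, 180 x 85 x 44 mm; leave alone
- module: brass circuit module in a small fixture, 130 x 100 x 40 mm; leave alone
- jar: amber jar, 42 mm across, 62 mm high; leave alone
- driver: screwdriver lying on the bench, 170 mm long; leave alone
- swabs: pink foam block 50 x 100 x 30 mm with wooden swabs standing in it; leave alone
- attenuator: small steel coaxial attenuator standing on end, 26 mm across, 50 mm high; leave alone
- kitbox: closed wooden kit box, fixed, 140 x 100 x 34 mm
There are look-alikes about, which are no part of the job. Of the things that look like the spatula, the middle-sized one is meant. There is more than one size of the kitbox; the job needs the largest.

How it is judged:
By the outcome, as a careful person would: the job done as asked, in the order asked, and still so for the second after the job is handed in, while the arm keeps its last pose, push and grip.
It also fails if it takes over 54 s, if anything falls off the work surface, if the arm or the gripper's body presses on something with over 40 N, if the wrist force passes 120 N, or if a joint passes its speed limit or range.

ROBOT

A 6-joint arm with a two-finger parallel gripper is mounted at the origin on the work surface. World frame = base frame: x ahead of the robot, y to its left, z up, the work surface at z = 0. Lengths are in m, angles in rad, forces in N, time in s.
With the tool pointing down it reaches from about 0.4 to 0.925 m from the base axis. Payload 12.5 kg.
Tool frame: the origin (TCP) lies between the finger pads; the fingertips stand 25 mm ahead of it and the grasp point (between the pads) lies 6 mm ahead of it (arm.tips_ahead is the distance from the TCP to the fingertips, in m); z points along the fingers, y is the line along which they close (so a half turn about z gives the same grasp; the last joint's range is limited). The gripper opens to 95 mm and grips with 3 to 60 N. Pads are 20 mm wide; open, the fingers measure 119 mm over their backs; the gripper's body (75 mm by 180 mm) begins 59 mm behind the grasp point.
Start: joints at [-1.425, 0.491, 1.559, -0, 1.092, -0.106], TCP at [0.156, -0.605, 0.24] pointing down, gripper open.
Joint ranges: [-3.1, 3.1], [-0.84, 2.19], [0.05, 2.79], [-1.13, 4.28], [0.06, 2.93], [-2.69, 2.69]. Speed limits (rad/s): [2.22, 2.22, 2.79, 3.14, 3.14, 3.14].

INTERFACE

Orientations are given as a unit quaternion [w, x, y, z].
In Python, from cell import status, snapshot, camera_params, job, arm gives the robot as it stands.
- The arm moves only by the tool play_rows, never from a script. Its argument "plan" is a list of rows, each a list of 3 entries, a list of its own where there are three numbers: the shift along the tool's x, y, z in m, then the turn, a rotation vector about the tool's x, y, z in rad, then the finger opening in m, from 0 to 0.0951. In form: [[[dx, dy, dz], [rx, ry, rz], gripper], ...]. A call has exactly 8 rows; each row shifts and turns the commanded pose from where the row before left it, along the tool's axes as they then stand; what a row does not reach is not made up. A row lasts 1/10 s, in which the tool goes at most 50 mm and 8.59 degrees, less where a joint would pass 70% of its speed; a pose out of reach is approached as far as the arm can. A call is refused whole if a number of a shift passes 0.05 or a number of a turn 0.15, either way. A call with a gripper value outside its range is refused whole. The fingers move at their own pace and stop on an object; "grip_force" is the grip in N (left out, the last holds). Time passes only in rows, so rows that do not move let the fingers close, or fill a call up. It gives the time, the measured TCP pose, the force, the opening and the grip force at its end, in the units of the state.
- status.get_obs(): the state, without advancing time (a new reading comes with each control period).
- snapshot(name): name is "side" or "top"; returns the picture (420x560x3 uint8, red, green, blue); there is no depth.
- camera_params(name): a dict with "intrinsics" (3x3 intrinsics, pixels), "rvec" (rotation vector, rad) and "tvec" (3), from world to camera coordinates, as OpenCV has them. Camera axes: x right, y down, z forward; pixel columns grow to the right and rows downward; lengths in m; the calibration is good to about 2 mm. A picture is of the moment at which its call begins. camera_params takes no time and is no camera call.
- job.sign_off(): hands the job in; it is judged then, once.
The state is a dict: "time_s": time; "q": joint angles; "joint_vel": joint speeds; "effort": joint torques, N m; "position": TCP position; "tcp_rot": TCP orientation; "contact_force": force on the tool from outside, world axes, zero at the start; "wrist_torque": the same for the moment, N m; "gripper_width": finger opening in m; "finger_force": force on a finger pad.
Only numpy, scipy, OpenCV 4.12 (cv2) and the standard library are available. Lean on these libraries where they do the work, as an engineer would, in place of code of your own. Each camera call takes 0.05 s, during which the arm holds its last target. There are 200 camera calls.

## Working session

There is one attempt and no reset: what is moved stays moved. The work goes in short steps, Python scripts to look and compute and a tool call to move; the robot and the scene stay as the last step left them, time stands still between calls to the robot, and variables do not carry over. Pictures are saved under pics/ and viewed, at most 10 in all, crops included, and the job is handed in when it is done.

Besides the shell and the picture viewer there is one more tool, called after "Request:" by a JSON object that holds its "method" and its "body". play_rows: Moves the arm, as the interface text tells. Its arguments: {"type":"object","properties":{"plan":{"type":"array"},"grip_force":{"type":"number"}},"required":["plan"]}

```bash
mkdir -p pics; ls
cat > h.py <<'E'
import numpy as np, cv2
from cell import status, snapshot, camera_params, job, arm
from scipy.spatial.transform import Rotation as R
def cam(n):
    p=camera_params(n); K=np.array(p["intrinsics"],float); Rm=cv2.Rodrigues(np.array(p["rvec"],float))[0]; t=np.array(p["tvec"],float).ravel()
    return K,Rm,t
def ray(n,uv):
    K,Rm,t=cam(n); d=Rm.T@np.linalg.inv(K)@np.array([uv[0],uv[1],1.]); return -Rm.T@t,d
def onz(n,uv,z):
    c,d=ray(n,uv); return c+d*(z-c[2])/d[2]
def tri(uva,uvb,a="top",b="side"):
    c1,d1=ray(a,uva);c2,d2=ray(b,uvb);d1/=np.linalg.norm(d1);d2/=np.linalg.norm(d2)
    s=np.linalg.lstsq(np.c_[d1,-d2],c2-c1,rcond=None)[0]
    p,q=c1+s[0]*d1,c2+s[1]*d2
    return (p+q)/2,np.linalg.norm(p-q)
def proj(n,P):
    K,Rm,t=cam(n); q=K@(Rm@np.asarray(P,float)+t); return q[:2]/q[2]
def snap(n,f,crop=None,s=1):
    im=snapshot(n)[:,:,::-1].copy(); cv2.imwrite(f"pics/{f}_raw.png",im)
    if crop: im=im[crop[1]:crop[3],crop[0]:crop[2]]
    if s!=1: im=cv2.resize(im,None,fx=s,fy=s,interpolation=cv2.INTER_CUBIC)
    cv2.imwrite(f"pics/{f}.png",im)
E
python3 - <<'E'
from h import *
np.set_printoptions(precision=4,suppress=True)
for n in("top","side"):
    snap(n,n+"0",s=1.4); c,d=ray(n,(280,210)); print(n,c,d/np.linalg.norm(d))
o=status.get_obs(); print(o); print([a for a in dir(arm) if a[0]!='_'],arm.tips_ahead)
E
```

```text
pics
top [0.404  0.1193 1.4332] [ 0.0728 -0.0127 -0.9973]
side [-0.0435  1.1005  0.8274] [ 0.4256 -0.714  -0.556 ]
{'time_s': 0.1, 'q': array([-1.4246,  0.4915,  1.5594, -0.    ,  1.0917, -0.1056]), 'joint_vel': array([ 0.0026, -0.0009, -0.0022, -0.0005, -0.0003,  0.0014]), 'effort': array([  0.0024, -61.3624, -25.8607,   0.0694,   0.047 ,  -0.0001]), 'position': array([ 0.1557, -0.6051,  0.2391]), 'tcp_rot': array([-0.0005,  0.9921,  0.1256, -0.    ]), 'contact_force': array([ 0.4369,  0.2494, -0.1611]), 'wrist_torque': array([0.0012, 0.053 , 0.0015]), 'finger_force': 0.0, 'gripper_width': 0.09472958884583331}
['PlanningError', 'tips_ahead'] 0.025
```

View pics/top0.png

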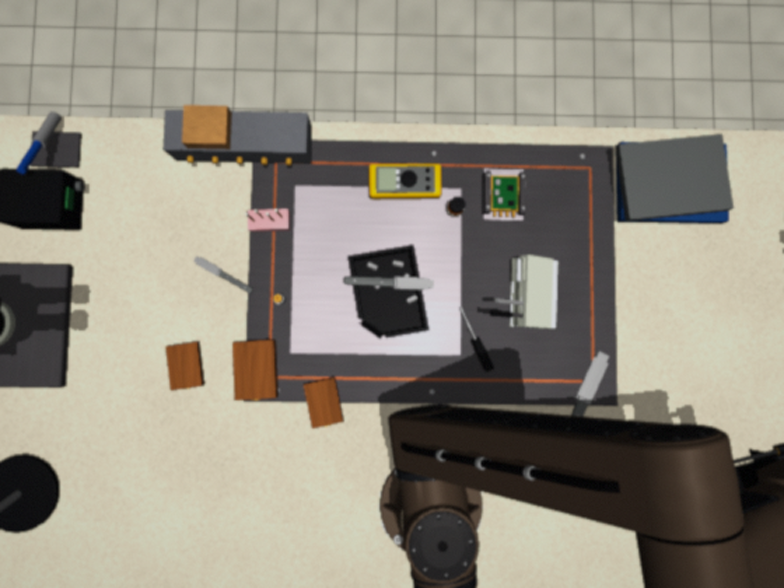

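View pics/side0.png

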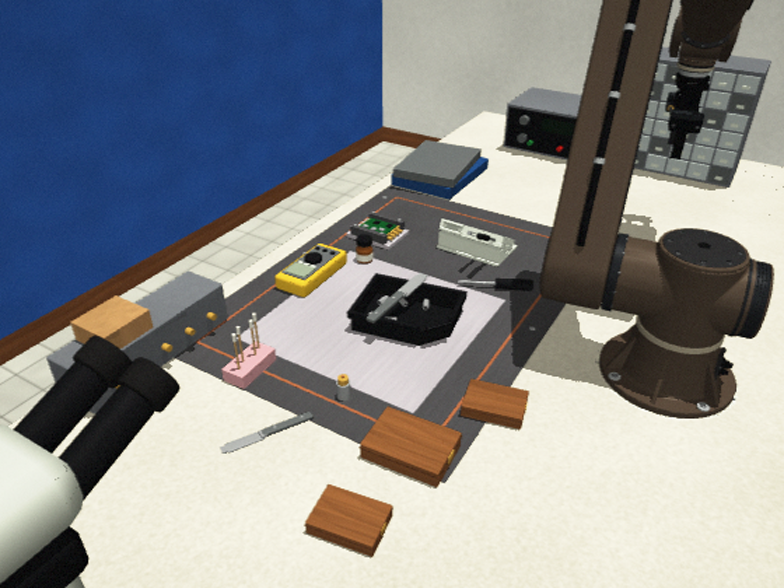

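The top view (drawn at 1.4x) shows the tray at (390,290) with its cut corner at lower left. The spatula's blade points left (+y). The rack is at (535,290) and opens left, so the spatula has to be turned about 180°. Next I'll take close crops of both views.

Run:
```python
from h import *
for n,(x0,y0,x1,y1) in(("top",(238,168,408,248)),("side",(240,148,390,252))):
    im=cv2.imread(f"pics/{n}0_raw.png")[y0:y1,x0:x1]
    s=800/(x1-x0) if n=="top" else 5
    im=cv2.resize(im,None,fx=s,fy=s,interpolation=cv2.INTER_CUBIC)
    im=np.clip(im.astype(float)*1.0,0,255)
    im=(255*(im/255)**0.7).astype(np.uint8)
    for u in range((x0//10+1)*10,x1,10):
        X=int((u+.5-x0)*s); cv2.line(im,(X,0),(X,6 if u%50 else 14),(0,0,255),1); cv2.putText(im,str(u),(X-10,24),0,.33,(0,0,255),1)
    for v in range((y0//10+1)*10,y1,10):
        Y=int((v+.5-y0)*s); cv2.line(im,(0,Y),(6,Y),(0,0,255),1); cv2.putText(im,str(v),(8,Y+4),0,.33,(0,0,255),1)
    cv2.imwrite(f"pics/{n}1.png",im)
```

```text
(no output)
```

View pics/top1.png

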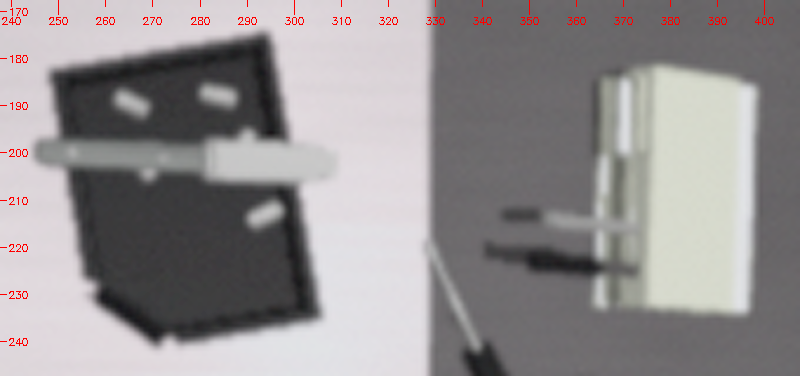

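View pics/side1.png

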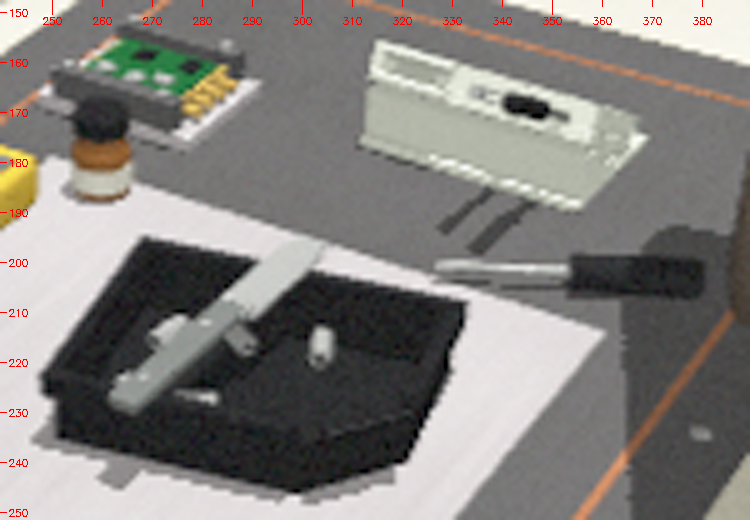

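Correction from the close crops: the light, wide part at x 281–308 in the top view is the blade and it already points at the rack (-y). The grey handle is at x 246–282. The wide slot's mouth is near top (369,192) and side (322,161). The standoffs lie at top (265,189), (284,188), (290,197), (269,204) and (294,213). I'll triangulate the key points next.

Run:
```python
from h import *
np.set_printoptions(precision=4,suppress=True)
def T(l,a,b): p,e=tri(a,b); print(l,p,"gap %.4f"%e)
T("handle end top mid",(245.5,199.5),(265,225.5))
T("junction",(281.5,200.7),(285,209.5))
T("tip",(308.5,202),(303,197.5))
T("tray cornerNE(-y,+x)",(294.5,175.5),(268,195.5))
T("tray corner SE",(304.5,234.5),(333,208.5))
T("tray corner NW",(249,183),(248,223))
T("rack top +x front",(376,181.8),(315,155.5))
T("rack top -x back/right",(396,234),(369,174))
T("mouth",(369.5,191.7),(322.5,161))
for z,uv in((0,(363.7,233)),(0,(312,177)),(0,(355.5,191))): print(onz("top" if uv[0]>360 else "side",uv,z))
# spatula mask in top view
im=cv2.imread("pics/top0_raw.png"); sub=im[180:245,246:303].astype(int)
g=sub.max(2); m=((g>85)).astype(np.uint8)
n,l,st,ce=cv2.connectedComponentsWithStats(m)
for i in range(1,n):
    if st[i,4]>5: print(st[i],ce[i]+[246,180])
for u in (255,262,268,275,280,284,290,295,300):
    col=im[188:214,u].max(1).astype(int); print(u,col.tolist())
print([ (v,im[v,360:378].max(1).tolist()) for v in (186,192,197,203)])
```

```text
handle end top mid [0.5348 0.216  0.0693] gap 0.0050
junction [0.5366 0.0973 0.0541] gap 0.0009
tip [0.5306 0.0041 0.0486] gap 0.0068
tray cornerNE(-y,+x) [0.6234 0.0544 0.052 ] gap 0.0011
tray corner SE [0.4209 0.0172 0.0527] gap 0.0062
tray corner NW [0.5951 0.2079 0.0502] gap 0.0000
rack top +x front [ 0.6014 -0.2168  0.0792] gap 0.0009
rack top -x back/right [ 0.4288 -0.3014  0.0155] gap 0.0033
mouth [ 0.5654 -0.1967  0.0768] gap 0.0070
[ 0.4325 -0.1921  0.    ]
[ 0.6014 -0.2025  0.    ]
[ 0.4309 -0.1949  0.    ]
[   0    0   57   65 1338] [269.6584 216.3632]
[16  7  8  6 26] [265.5 189.5]
[35  6  7  5 26] [284.     187.6538]
[45 31  7  5 27] [294. 213.]
255 [30, 29, 30, 30, 27, 30, 28, 29, 32, 54, 91, 109, 114, 115, 103, 66, 32, 26, 28, 31, 30, 28, 30, 31, 31, 33]
262 [85, 88, 67, 44, 32, 29, 32, 31, 31, 48, 84, 103, 111, 115, 109, 76, 43, 31, 30, 31, 33, 32, 32, 31, 32, 33]
268 [56, 101, 135, 127, 92, 53, 34, 31, 32, 48, 81, 100, 109, 114, 114, 108, 116, 100, 64, 41, 34, 31, 33, 32, 32, 34]
275 [31, 29, 30, 31, 30, 30, 31, 32, 32, 37, 58, 88, 104, 112, 116, 105, 69, 39, 32, 31,
[... 296 characters left out ...]
4, 165, 173, 179, 181, 179, 181, 179, 178, 166, 111, 55, 35, 35, 35, 35, 43, 70]
295 [21, 18, 15, 18, 15, 14, 15, 14, 17, 69, 142, 175, 181, 181, 180, 179, 179, 165, 117, 61, 36, 37, 66, 120, 164, 165]
300 [211, 212, 210, 212, 212, 207, 202, 199, 195, 189, 176, 175, 181, 182, 181, 180, 178, 168, 133, 88, 60, 50, 42, 37, 36, 35]
[(186, [74, 76, 75, 67, 54, 80, 120, 127, 122, 142, 196, 193, 147, 142, 169, 159, 160, 191]), (192, [73, 75, 72, 66, 50, 75, 119, 125, 123, 150, 202, 197, 155, 151, 167, 155, 164, 193]), (197, [76, 76, 75, 67, 56, 84, 121, 125, 130, 167, 205, 197, 158, 157, 167, 157, 169, 195]), (203, [77, 77, 76, 78, 93, 145, 180, 141, 97, 75, 91, 125, 136, 135, 134, 146, 175, 197])]
```

```bash
cat >> h.py <<'E'
def plan(P,Rt,n,via=None,show=True):
    "rows from measured pose to TCP pos P, rotation Rt in n rows"
    o=status.get_obs(); p=o["position"]; q=o["tcp_rot"]; Rc=R.from_quat([q[1],q[2],q[3],q[0]])
    rv=(Rc.inv()*Rt).as_rotvec()/n; out=[]
    cp=p.copy(); rr=np.round(rv,3)
    for i in range(n):
        tgt=p+(np.asarray(P)-p)*(i+1)/n
        if via is not None: tgt=tgt+np.asarray(via)*np.sin(np.pi*(i+1)/n)
        d=np.round(Rc.inv().apply(tgt-cp),3); cp=cp+Rc.apply(d); Rc=Rc*R.from_rotvec(rr); out.append([d.tolist(),rr.tolist()])
    if show:
        for r in out: print(r)
        print("end",cp.round(4),"rot err deg",np.degrees((Rc.inv()*Rt).magnitude()).round(2))
    return out
def frame(y,z):
    y=np.array(y,float);z=np.array(z,float);z/=np.linalg.norm(z);y-=z*(y@z);y/=np.linalg.norm(y)
    return R.from_matrix(np.c_[np.cross(y,z),y,z])
E
python3 - <<'E'
from h import *
np.set_printoptions(precision=4,suppress=True)
h=[onz("top",(u,v),.06) for u,v in((245.3,199.6),(255,200.15),(275,201.2))]
b=[onz("top",(u,v),.0525) for u,v in((281.6,201.3),(295,201.9),(308.6,202.6))]
print(np.array(h+b))
pts=np.array(h+b); d=np.polyfit(pts[:,1],pts[:,0],1); yaw=np.arctan2(-1,-d[0]); print("yaw",np.degrees(yaw))
# origin: mean of end-based estimates
dr=np.array([np.cos(yaw),np.sin(yaw)])
s=[(h[0][:2])@dr+.120, b[0][:2]@dr, b[2][:2]@dr-.095]; print(s)
print("origin", [float(np.polyval(d,-np.mean(s)+0)), -np.mean(s)])
for y in(.1,.13,.14): print(y,np.polyval(d,y))
for z in (.055,.062,.07): print(proj("top",(.5658,-.2131,z)),proj("side",(.5658,-.2131,z)))
yv=[np.cos(yaw+np.pi/2),np.sin(yaw+np.pi/2),0]
plan([.536,.135,.2],frame(yv,[0,0,-1]),24,via=[.06,0,0])
E
```

```text
[[0.5375 0.2185 0.06  ]
 [0.5362 0.186  0.06  ]
 [0.5336 0.119  0.06  ]
 [0.5343 0.0967 0.0525]
 [0.533  0.0515 0.0525]
 [0.5313 0.0055 0.0525]]
yaw -91.55800361600865
[np.float64(-0.11303822667978847), np.float64(-0.1112135546076515), np.float64(-0.11499314050198452)]
origin [0.5343323946258293, np.float64(0.11308164059647484)]
0.1 0.533976587122197
0.13 0.5347925570328703
0.14 0.5350645470030948
[373.277  193.3488] [323.1659 164.5989]
[373.7753 193.1139] [323.2797 162.8133]
[374.3511 192.8425] [323.4105 160.7622]
[[0.031, -0.024, 0.002], [-0.0, -0.0, -0.054]]
[[0.031, -0.022, 0.001], [-0.0, -0.0, -0.054]]
[[0.033, -0.021, 0.002], [-0.0, -0.0, -0.054]]
[[0.033, -0.019, 0.002], [-0.0, -0.0, -0.054]]
[[0.034, -0.017, 0.001], [-0.0, -0.0, -0.054]]
[[0.034, -0.016, 0.002], [-0.0, -0.0, -0.054]]
[[0.035, -0.015, 0.002], [-0.0, -0.0, -0.054]]
[[0.034, -0.013, 0.001], [-0.0, -0.0, -0.054]]
[[0.035, -0.011, 0.002], [-0.0, -0.0, -0.054]]
[[0.034, -0.011, 0.002], [-0.0, -0.0, -0.054]]
[[0.034, -0.009, 0.001], [-0.0, -0.0, -0.054]]
[[0.034, -0.008, 0.002], [-0.0, -0.0, -0.054]]
[[0.034, -0.007, 0.002], [-0.0, -0.0, -0.054]]
[[0.033, -0.007, 0.001], [-0.0, -0.0, -0.054]]
[[0.034, -0.005, 0.002], [-0.0, -0.0, -0.054]]
[[0.033, -0.004, 0.002], [-0.0, -0.0, -0.054]]
[[0.032, -0.003, 0.001], [-0.0, -0.0, -0.054]]
[[0.033, -0.002, 0.002], [-0.0, -0.0, -0.054]]
[[0.032, -0.002, 0.002], [-0.0, -0.0, -0.054]]
[[0.032, 0.0, 0.001], [-0.0, -0.0, -0.054]]
[[0.032, 0.002, 0.002], [-0.0, -0.0, -0.054]]
[[0.032, 0.002, 0.001], [-0.0, -0.0, -0.054]]
[[0.032, 0.004, 0.002], [-0.0, -0.0, -0.054]]
[[0.031, 0.006, 0.002], [-0.0, -0.0, -0.054]]
end [0.536  0.1347 0.1998] rot err deg 0.25
```

Request:
{"method": "play_rows", "body": {"plan": [[[0.031, -0.024, 0.002], [0, 0, -0.054], 0.06], [[0.031, -0.022, 0.001], [0, 0, -0.054], 0.06], [[0.033, -0.021, 0.002], [0, 0, -0.054], 0.06], [[0.033, -0.019, 0.002], [0, 0, -0.054], 0.06], [[0.034, -0.017, 0.001], [0, 0, -0.054], 0.06], [[0.034, -0.016, 0.002], [0, 0, -0.054], 0.06], [[0.035, -0.015, 0.002], [0, 0, -0.054], 0.06], [[0.034, -0.013, 0.001], [0, 0, -0.054], 0.06]], "grip_force": 40}}

```text
time_s: 0.9
position: [0.3346, -0.3571, 0.2264]
tcp_rot: [-0.0, 0.942, 0.336, -0.0]
contact_force: [-0.3, -0.8, 0.3]
gripper_width: 0.0602
finger_force: 0.0
```

Request:
{"method": "play_rows", "body": {"plan": [[[0.035, -0.011, 0.002], [0, 0, -0.054], 0.05], [[0.034, -0.011, 0.002], [0, 0, -0.054], 0.05], [[0.034, -0.009, 0.001], [0, 0, -0.054], 0.05], [[0.034, -0.008, 0.002], [0, 0, -0.054], 0.05], [[0.034, -0.007, 0.002], [0, 0, -0.054], 0.05], [[0.033, -0.007, 0.001], [0, 0, -0.054], 0.05], [[0.034, -0.005, 0.002], [0, 0, -0.054], 0.05], [[0.033, -0.004, 0.002], [0, 0, -0.054], 0.05]]}}

```text
time_s: 1.7
position: [0.4619, -0.1101, 0.2125]
tcp_rot: [-0.0, 0.848, 0.53, -0.0]
contact_force: [-0.3, -0.3, -0.7]
gripper_width: 0.0502
finger_force: 0.0
```

Request:
{"method": "play_rows", "body": {"plan": [[[0.032, -0.003, 0.001], [0, 0, -0.054], 0.04], [[0.033, -0.002, 0.002], [0, 0, -0.054], 0.04], [[0.032, -0.002, 0.002], [0, 0, -0.054], 0.04], [[0.032, 0, 0.001], [0, 0, -0.054], 0.04], [[0.032, 0.002, 0.002], [0, 0, -0.054], 0.04], [[0.032, 0.002, 0.001], [0, 0, -0.054], 0.04], [[0.032, 0.004, 0.002], [0, 0, -0.054], 0.04], [[0.031, 0.006, 0.002], [0, 0, -0.054], 0.04]]}}

```text
time_s: 2.5
position: [0.5361, 0.1358, 0.1993]
tcp_rot: [-0.0, 0.714, 0.7, -0.0]
contact_force: [0.7, -0.9, -0.1]
gripper_width: 0.0401
finger_force: 0.0
```

Request:
{"method": "play_rows", "body": {"plan": [[[-0.001, -0.001, 0.03], [0, 0, 0], 0.04], [[-0.001, 0, 0.03], [0, 0, 0], 0.04], [[-0.001, 0, 0.03], [0, 0, 0], 0.04], [[0, 0, 0.025], [0, 0, 0], 0.04], [[0, 0, 0.015], [0, 0, 0], 0.04], [[0, 0, 0.008], [0, 0, 0], 0.04], [[0, 0, 0], [0, 0, 0], 0.04], [[0, 0, 0], [0, 0, 0], 0.03]]}}

```text
time_s: 3.3
position: [0.5352, 0.1315, 0.0621]
tcp_rot: [0.0, 0.715, 0.699, 0.0]
contact_force: [-0.1, 0.1, 0.1]
gripper_width: 0.0361
finger_force: 0.0
```

Request:
{"method": "play_rows", "body": {"plan": [[[0, 0, 0], [0, 0, 0], 0.025], [[0, 0, 0], [0, 0, 0], 0.015], [[0, 0, 0], [0, 0, 0], 0.01], [[0, 0, 0], [0, 0, 0], 0.01], [[0, 0, 0], [0, 0, 0], 0.01], [[0, 0, -0.01], [0, 0, 0], 0.01], [[0, 0, -0.03], [0, 0, 0], 0.01], [[0, 0, -0.04], [0, 0, 0], 0.01]]}}

```text
time_s: 4.1
position: [0.5342, 0.1313, 0.1418]
tcp_rot: [-0.001, 0.715, 0.699, -0.001]
contact_force: [0.9, -0.1, -0.3]
gripper_width: 0.0198
finger_force: 40.0
```

Run:
```python
from h import *
snap("side","side2"); snap("top","top2")
A=cv2.imread("pics/side0_raw.png")[148:196,304:376]; B=cv2.imread("pics/top0_raw.png")[178:240,356:404]
A2=cv2.resize(A,None,fx=8,fy=8,interpolation=cv2.INTER_CUBIC)
C2=cv2.resize(B,None,fx=4.6,fy=4.6,interpolation=cv2.INTER_CUBIC)
E=cv2.imread("pics/side2_raw.png")[130:245,230:380]; E=cv2.resize(E,None,fx=3.7,fy=3.7,interpolation=cv2.INTER_CUBIC) 
out=np.zeros((600,800,3),np.uint8)
out[:384,:576]=A2; out[:C2.shape[0],578:578+min(222,C2.shape[1])]=C2[:,:222]
B3=cv2.resize(cv2.imread("pics/side2_raw.png")[160:218,230:374],None,fx=3.7,fy=3.7); out[386:386+B3.shape[0],:B3.shape[1]]=B3[:,:800]
B4=cv2.resize(cv2.imread("pics/top2_raw.png")[168:238,240:320],None,fx=3.2,fy=3.2); 
out[300:300+B4.shape[0],578:578+min(222,B4.shape[1])]=B4[:,-222:]
for i in range(0,72,4): cv2.putText(out,str(304+i),(i*8,8),0,.3,(0,0,255),1)
for i in range(0,48,4): cv2.putText(out,str(148+i),(0,i*8+8),0,.3,(0,0,255),1)
cv2.imwrite("pics/c1.png",out)
```

```text
Traceback (most recent call last):
ValueError: could not broadcast input array from shape (215,533,3) into shape (214,533,3)
```

Run:
```python
from h import *
def Z(f,x0,y0,x1,y1,s): return cv2.resize(cv2.imread(f"pics/{f}_raw.png")[y0:y1,x0:x1],None,fx=s,fy=s,interpolation=cv2.INTER_CUBIC)
out=np.zeros((600,800,3),np.uint8)
def put(a,x,y):
    a=a[:600-y,:800-x]; out[y:y+a.shape[0],x:x+a.shape[1]]=a
put(Z("side0",304,148,376,196,7),0,0); put(Z("top0",356,178,404,240,6),510,0)
put(Z("side2",230,140,374,210,3.5),0,340); put(Z("top2",240,168,320,230,3.5),510,380)
for i in range(0,72,4): cv2.putText(out,str(304+i),(i*7,8),0,.3,(0,0,255),1)
for i in range(0,48,4): cv2.putText(out,str(148+i),(0,i*7+8),0,.3,(0,0,255),1)
for i in range(0,48,4): cv2.putText(out,str(356+i),(510+i*6,8),0,.3,(0,0,255),1)
for i in range(0,62,4): cv2.putText(out,str(178+i),(510,i*6+8),0,.3,(0,0,255),1)
cv2.imwrite("pics/c1.png",out)
```

```text
(no output)
```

View pics/c1.png

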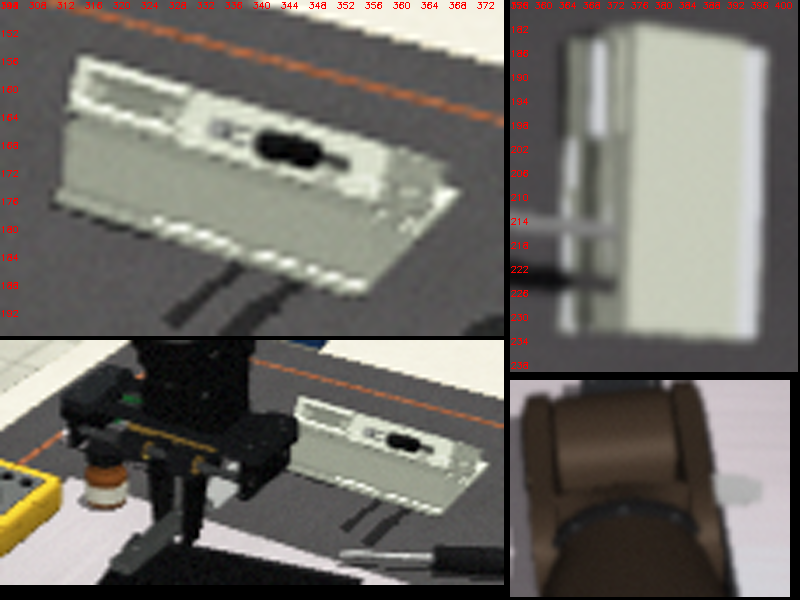

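Run:
```python
from h import *
np.set_printoptions(precision=4,suppress=True)
def T(l,a,b): p,e=tri(a,b); print(l,p,"gap %.4f"%e)
T("TL",(368.6,184),(314.7,156)); T("TR",(368.6,199.8),(330,161.7))
T("BL",(364.7,184.2),(313.2,161.6)); T("BR",(364.7,199.8),(328.8,166.6))
T("ctr",(366.7,191.9),(321.7,161.4))
for z in(.055,.062,.07): print(z,onz("side",(321.7,161.4),z),onz("top",(366.7,191.9),z))
# base: front bottom
print(onz("side",(311.6,176.5),0),onz("side",(355,190.5),0),onz("top",(363.6,233),0))
# known point checks: spatula tip & gripper now
o=status.get_obs();print(o["position"])
A=cv2.imread("pics/side0_raw.png").max(2)
for u in(317,320,322,324,327): print(u,A[152:182,u].tolist())
```

```text
TL [ 0.5906 -0.1895  0.0922] gap 0.0035
TR [ 0.5365 -0.1923  0.0841] gap 0.0091
BL [ 0.5917 -0.1808  0.0743] gap 0.0048
BR [ 0.5367 -0.183   0.0697] gap 0.0114
ctr [ 0.5639 -0.1867  0.0802] gap 0.0075
0.055 [ 0.5809 -0.2317  0.055 ] [ 0.5704 -0.1908  0.055 ]
0.062 [ 0.5752 -0.2196  0.062 ] [ 0.5695 -0.1892  0.062 ]
0.07 [ 0.5687 -0.2058  0.07  ] [ 0.5686 -0.1874  0.07  ]
[ 0.6042 -0.2049  0.    ] [ 0.4337 -0.197   0.    ] [ 0.4325 -0.1918  0.    ]
[0.5367 0.1318 0.1464]
317 [90, 87, 87, 86, 151, 241, 153, 154, 172, 174, 190, 230, 166, 138, 144, 155, 158, 159, 159, 159, 159, 161, 159, 150, 144, 171, 131, 60, 86, 89]
320 [88, 91, 83, 83, 84, 203, 230, 136, 130, 140, 140, 189, 227, 183, 147, 147, 155, 158, 156, 161, 159, 159, 157, 159, 150, 146, 158, 120, 53, 88]
322 [91, 83, 88, 87, 84, 95, 241, 173, 130, 134, 141, 137, 245, 187, 143, 147, 148, 160, 159, 159, 162, 160, 158, 161, 160, 150, 163, 158, 68, 88]
324 [112, 89, 87, 83, 84, 88, 145, 242, 134, 131, 140, 137, 164, 233, 164, 118, 147, 155, 160, 161, 157, 157, 159, 159, 157, 155, 147, 166, 153, 49]
327 [167, 90, 84, 85, 89, 89, 86, 180, 241, 137, 135, 165, 165, 191, 230, 167, 144, 145, 158, 158, 160, 162, 159, 159, 158, 160, 157, 189, 185, 170]
```

Run:
```python
from h import *
np.set_printoptions(precision=4,suppress=True)
def T(l,a,b): p,e=tri(a,b); print(l,p,"gap %.4f"%e)
for u in(372,373,374):T("ctr%d"%u,(u,191.9),(322,161.2))
T("lower lip",(371,191.9),(322,164.2));T("upper lip",(374.3,191.9),(322,158))
for n in("top","side"):
  for P in ((.5658,-.2131,.062),(.5658,-.2131-.0045,.062+.008),(.5658,-.2131+.0045,.062-.008)): print(n,proj(n,P))
# base ends and rack yaw
a=onz("side",(311.8,176.7),0);b=onz("side",(355.2,190.7),0);print(a,b,np.degrees(np.arctan2(*(a-b)[[1,0]])))
B=cv2.imread("pics/top0_raw.png").max(2)
for v in (183,188,196,199,200,201,206,212,228): 
    r=B[v,355:405].astype(int); print(v,r.tolist())
```

```text
ctr372 [ 0.5681 -0.2052  0.0713] gap 0.0013
ctr373 [ 0.569  -0.2087  0.0694] gap 0.0000
ctr374 [ 0.5699 -0.2123  0.0675] gap 0.0014
lower lip [ 0.5685 -0.205   0.0596] gap 0.0035
upper lip [ 0.5688 -0.2096  0.0813] gap 0.0026
top [373.7753 193.1139]
top [375.6902 192.8631]
top [371.8822 193.3618]
side [323.2797 162.8133]
side [323.9929 160.244 ]
side [322.5677 165.3788]
[ 0.603 -0.204  0.   ] [ 0.4326 -0.1962  0.    ] -2.6334968089207407
183 [74, 74, 73, 73, 74, 73, 74, 73, 73, 72, 69, 69, 64, 60, 59, 80, 98, 115, 132, 136, 136, 149, 179, 192, 191, 187, 181, 177, 174, 166, 155, 145, 133, 121, 114, 105, 99, 93, 88, 83, 78, 74, 72, 73, 72, 72, 71, 72, 72, 71]
188 [76, 77, 76, 78, 75, 75, 76, 75, 67, 53, 79, 121, 128, 128, 152, 203, 197, 154, 154, 172, 160, 162, 193, 201, 204, 202, 204, 204, 203, 204, 202, 204, 203, 203, 204, 204, 202, 202, 204, 206, 211, 216, 203, 160, 99, 75, 72, 72, 71, 71]
196 [76, 76, 76, 76, 76, 76, 76, 75, 66, 58, 85, 121, 126, 129, 167, 205, 198, 156, 158, 168, 158, 169, 197, 203, 203, 203, 202, 203, 204, 203, 203, 203, 203, 203, 203, 203, 204, 204, 204, 207, 21
[... 768 characters left out ...]
 77, 75, 76, 75, 75, 77, 79, 108, 163, 184, 140, 94, 78, 100, 132, 146, 137, 134, 145, 175, 197, 202, 204, 203, 203, 203, 203, 203, 203, 204, 204, 202, 203, 203, 203, 203, 205, 208, 215, 216, 192, 115, 74, 72, 72, 71, 71, 72]
212 [87, 87, 83, 82, 82, 77, 74, 76, 83, 130, 175, 148, 119, 89, 79, 104, 138, 155, 140, 136, 152, 184, 200, 203, 204, 202, 203, 203, 203, 202, 204, 202, 203, 202, 204, 202, 203, 202, 205, 209, 215, 216, 190, 115, 71, 69, 69, 70, 71, 70]
228 [77, 78, 77, 77, 77, 76, 77, 76, 83, 127, 173, 140, 101, 82, 98, 123, 127, 129, 131, 140, 166, 195, 202, 203, 203, 203, 202, 204, 205, 204, 203, 203, 203, 203, 203, 202, 203, 204, 206, 212, 216, 198, 140, 89, 75, 73, 74, 73, 73, 72]
```

```bash
cat >> h.py <<'E'
def rackpose(S,yawdeg,back,tip=np.array([-.128,0,.0108]),pitch=30):
    a=np.radians(yawdeg); c=np.cos(np.radians(pitch)); s=np.sin(np.radians(pitch))
    b=np.array([np.cos(a)*c,np.sin(a)*c,-s]); x=-b; y=np.array([np.cos(a+np.pi/2),np.sin(a+np.pi/2),0])
    Rt=R.from_matrix(np.c_[x,y,np.cross(x,y)])
    return np.array(S)-b*back-Rt.apply(tip),Rt,b
E
python3 - <<'E'
from h import *
P,Rt,b=rackpose([.568,-.211,.066],-92.6,.03); print(P,b)
plan(P,Rt,8)
E
```

```text
[ 0.57396215 -0.07970329  0.15435307] [-0.0392855  -0.86513389 -0.5       ]
[[-0.026, 0.005, -0.001], [0.0, 0.065, 0.003]]
[[-0.027, 0.006, -0.003], [0.0, 0.065, 0.003]]
[[-0.025, 0.005, -0.004], [0.0, 0.065, 0.003]]
[[-0.026, 0.006, -0.006], [0.0, 0.065, 0.003]]
[[-0.025, 0.005, -0.008], [0.0, 0.065, 0.003]]
[[-0.025, 0.006, -0.009], [0.0, 0.065, 0.003]]
[[-0.024, 0.005, -0.011], [0.0, 0.065, 0.003]]
[[-0.023, 0.006, -0.012], [0.0, 0.065, 0.003]]
end [ 0.5737 -0.0798  0.1538] rot err deg 0.16
```

Request:
{"method": "play_rows", "body": {"plan": [[[-0.026, 0.005, -0.001], [0, 0.065, 0.003], 0.01], [[-0.027, 0.006, -0.003], [0, 0.065, 0.003], 0.01], [[-0.025, 0.005, -0.004], [0, 0.065, 0.003], 0.01], [[-0.026, 0.006, -0.006], [0, 0.065, 0.003], 0.01], [[-0.025, 0.005, -0.008], [0, 0.065, 0.003], 0.01], [[-0.025, 0.006, -0.009], [0, 0.065, 0.003], 0.01], [[-0.024, 0.005, -0.011], [0, 0.065, 0.003], 0.01], [[-0.023, 0.006, -0.012], [0, 0.065, 0.003], 0.01]]}}

```text
time_s: 5.0
position: [0.5719, -0.0813, 0.1491]
tcp_rot: [-0.18, 0.699, 0.667, 0.185]
contact_force: [0.3, -0.2, -0.3]
gripper_width: 0.0199
finger_force: 40.0
```

Run:
```python
from h import *
np.set_printoptions(precision=4,suppress=True)
snap("side","side3");snap("side","side3"); snap("top","top3")
def Z(f,x0,y0,x1,y1,s): return cv2.resize(cv2.imread(f"pics/{f}_raw.png")[y0:y1,x0:x1],None,fx=s,fy=s,interpolation=cv2.INTER_CUBIC)
out=np.zeros((600,800,3),np.uint8)
def put(a,x,y):
    a=a[:600-y,:800-x]; out[y:y+a.shape[0],x:x+a.shape[1]]=a
put(Z("side3",280,130,360,205,8),0,0); put(Z("top3",335,175,400,215,6),400,360)
for i in range(0,80,4): cv2.putText(out,str(280+i),(i*8,8),0,.3,(0,0,255),1)
for i in range(0,75,4): cv2.putText(out,str(130+i),(0,i*8+8),0,.3,(0,0,255),1)
for i in range(0,65,5): cv2.putText(out,str(335+i),(400+i*6,368),0,.3,(0,0,255),1)
for i in range(0,40,5): cv2.putText(out,str(175+i),(400,i*6+368),0,.3,(0,0,255),1)
cv2.imwrite("pics/c2.png",out)
o=status.get_obs(); q=o["tcp_rot"]; Rc=R.from_quat([q[1],q[2],q[3],q[0]]); t=o["position"]+Rc.apply([-.128,0,.0108])
print(o["position"],"tip",t,proj("side",t),proj("top",t)); print("x",Rc.apply([1,0,0]),o["q"])
```

```text
[ 0.5719 -0.082   0.1482] tip [ 0.5662 -0.1875  0.0753] [320.0332 162.3463] [367.0958 192.4233]
x [0.046  0.8666 0.4968] [-0.4555  0.6055  1.7339  0.536   1.095  -0.7254]
```

View pics/c2.png

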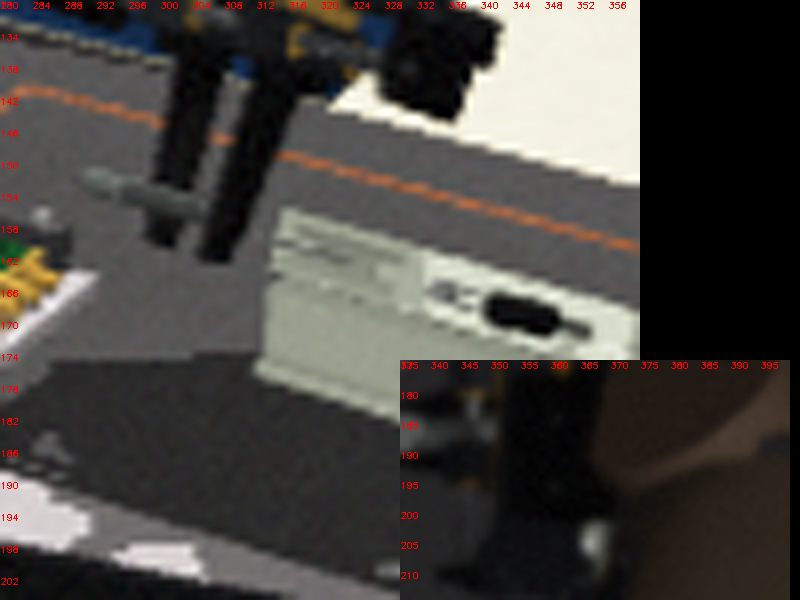

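Run:
```python
from h import *
np.set_printoptions(precision=1,suppress=True)
o=status.get_obs(); q=o["tcp_rot"]; Rc=R.from_quat([q[1],q[2],q[3],q[0]])
for l,P in (("tipsL",(0,-.0175,.025)),("tipsR",(0,.0175,.025)),("hend top",(.087,-.01,.002)),("",(.087,.01,.002)),("hend bot",(.087,-.01,.012)),("",(.087,.01,.012)),("tip",(-.128,-.01,.0108)),("",(-.128,.01,.0108)),("junc bladeedge",(-.033,-.014,.0108)),("",(-.033,.014,.0108))):
    print(l,proj("side",o["position"]+Rc.apply(P)))
A=cv2.imread("pics/side3_raw.png"); B=cv2.imread("pics/side0_raw.png")
print("cols")
for u in (310,312,314,316,318,320,322,324,326,328,330): print(u,A[152:172,u].max(1).tolist())
```

```text
tipsL [307.  163.9]
tipsR [297.6 161. ]
hend top [294.5 152.9]
 [288.9 151.3]
hend bot [293.6 156.1]
 [288.  154.5]
tip [322.6 163.1]
 [317.5 161.6]
junc bladeedge [311.8 160.4]
 [304.4 158.2]
cols
310 [7, 13, 5, 9, 8, 11, 19, 53, 79, 86, 90, 85, 87, 85, 86, 84, 87, 91, 93, 88]
312 [12, 24, 56, 75, 78, 87, 88, 100, 87, 87, 88, 87, 87, 85, 87, 87, 88, 88, 88, 89]
314 [88, 88, 88, 87, 87, 89, 105, 131, 108, 164, 148, 153, 78, 135, 151, 153, 156, 156, 158, 161]
316 [87, 87, 87, 86, 153, 165, 157, 167, 109, 148, 149, 156, 153, 147, 147, 162, 162, 159, 159, 158]
318 [89, 89, 87, 86, 94, 169, 136, 127, 166, 114, 140, 148, 158, 147, 150, 152, 156, 159, 159, 158]
320 [86, 84, 86, 85, 86, 137, 159, 128, 131, 100, 130, 147, 151, 178, 149, 145, 160, 161, 158, 160]
322 [88, 87, 85, 89, 86, 91, 157, 140, 127, 131, 103, 133, 145, 158, 139, 145, 151, 155, 158, 160]
324 [113, 90, 84, 84, 87, 91, 117, 169, 129, 132, 131, 140, 143, 150, 158, 122, 146, 153, 156, 157]
326 [161, 94, 86, 83, 84, 88, 88, 154, 156, 129, 138, 136, 131, 147, 155, 159, 146, 147, 160, 157]
328 [167, 113, 86, 86, 85, 88, 88, 118, 169, 135, 138, 173, 173, 152, 146, 160, 145, 146, 151, 160]
330 [93, 154, 90, 88, 87, 87, 84, 87, 151, 156, 147, 162, 172, 173, 175, 175, 190, 151, 149, 156]
```

Run:
```python
from h import *
P,Rt,b=rackpose([.567,-.2130,.063],-92.6,.012); plan(P,Rt,3)
```

```text
[[-0.005, 0.0, -0.001], [-0.001, 0.001, -0.002]]
[[-0.006, 0.001, -0.001], [-0.001, 0.001, -0.002]]
[[-0.005, 0.0, -0.0], [-0.001, 0.001, -0.002]]
end [ 0.5721 -0.0969  0.142 ] rot err deg 0.09
```

Request:
{"method": "play_rows", "body": {"plan": [[[-0.005, 0, -0.001], [-0.001, 0.001, -0.002], 0.01], [[-0.006, 0.001, -0.001], [-0.001, 0.001, -0.002], 0.01], [[-0.005, 0, 0], [-0.001, 0.001, -0.002], 0.01], [[-0.005, 0, 0], [0, 0, 0], 0.01], [[-0.006, 0, 0], [0, 0, 0], 0.01], [[-0.006, 0, 0], [0, 0, 0], 0.01], [[-0.005, 0, 0], [0, 0, 0], 0.01], [[0, 0, 0], [0, 0, 0], 0.01]]}}

```text
time_s: 5.95
position: [0.5714, -0.1146, 0.1313]
tcp_rot: [-0.179, 0.698, 0.668, 0.186]
contact_force: [-0.1, -0.2, -0.6]
gripper_width: 0.0197
finger_force: 40.0
```

Run:
```python
from h import *
np.set_printoptions(precision=4,suppress=True)
o=status.get_obs(); q=o["tcp_rot"]; Rc=R.from_quat([q[1],q[2],q[3],q[0]]); t=o["position"]+Rc.apply([-.128,0,.0108])
S=np.array([.567,-.213,.063]); _,_,b=rackpose(S,-92.6,0)
print("tip",t,"depth",(t-S)@b,"F tool",Rc.inv().apply(o["contact_force"]),o["wrist_torque"])
snap("side","side4")
A=cv2.imread("pics/side4_raw.png")
for u in (312,314,316,318,320,322,324,326,328): print(u,A[152:172,u].max(1).tolist())
```

```text
tip [ 0.5668 -0.22    0.058 ] depth 0.008560818420934561 F tool [-0.4896 -0.0978  0.3572] [-0.3484 -0.0458  0.0113]
312 [42, 32, 16, 15, 17, 9, 13, 8, 17, 6, 2, 12, 64, 87, 88, 88, 88, 90, 88, 46]
314 [14, 9, 2, 11, 5, 14, 18, 12, 22, 111, 147, 148, 76, 132, 152, 157, 152, 156, 161, 156]
316 [9, 8, 10, 20, 88, 136, 105, 86, 96, 149, 147, 153, 152, 147, 148, 154, 160, 158, 158, 159]
318 [73, 74, 81, 88, 97, 171, 136, 132, 161, 113, 146, 147, 159, 147, 145, 150, 157, 161, 160, 160]
320 [89, 85, 90, 89, 85, 138, 157, 129, 133, 99, 128, 146, 153, 181, 147, 145, 154, 158, 159, 160]
322 [91, 86, 85, 88, 86, 93, 158, 135, 129, 134, 99, 136, 148, 154, 144, 147, 153, 158, 163, 158]
324 [115, 88, 88, 85, 87, 84, 120, 168, 127, 134, 121, 126, 139, 149, 159, 121, 148, 153, 163, 156]
326 [168, 90, 88, 86, 90, 85, 89, 157, 155, 128, 131, 105, 131, 146, 155, 162, 147, 149, 159, 157]
328 [161, 110, 88, 85, 89, 86, 85, 114, 171, 140, 139, 167, 175, 150, 145, 157, 144, 145, 148, 159]
```

Request:
{"method": "play_rows", "body": {"plan": [[[-0.005, 0, 0], [0, 0, 0], 0.01], [[-0.005, 0, 0], [0, 0, 0], 0.01], [[-0.005, 0, 0], [0, 0, 0], 0.01], [[-0.005, 0, 0], [0, 0, 0], 0.01], [[-0.005, 0, 0], [0, 0, 0], 0.01], [[-0.005, 0, 0], [0, 0, 0], 0.01], [[0, 0, 0], [0, 0, 0], 0.01], [[0, 0, 0], [0, 0, 0], 0.01]]}}

```text
time_s: 6.8
position: [0.5703, -0.1401, 0.1167]
tcp_rot: [-0.179, 0.697, 0.668, 0.186]
contact_force: [0.0, 0.1, -1.0]
gripper_width: 0.0196
finger_force: 40.0
```

```bash
cat >> h.py <<'E'
def depth():
    o=status.get_obs(); q=o["tcp_rot"]; Rc=R.from_quat([q[1],q[2],q[3],q[0]]); t=o["position"]+Rc.apply([-.128,0,.0108])
    S=np.array([.567,-.213,.063]); _,Rt,b=rackpose(S,-92.6,0)
    print("tip-S in slot axes",(Rt.inv().apply(t-S)).round(4),"F tool",Rc.inv().apply(o["contact_force"]).round(2),"tau tool",Rc.inv().apply(o["wrist_torque"]).round(2),o["time_s"])
E
python3 -c "from h import *;depth()"
```

```text
tip-S in slot axes [-0.0379  0.0003  0.0007] F tool [-0.37  0.04  0.89] tau tool [-0.07 -0.32 -0.03] 6.8
```

Request:
{"method": "play_rows", "body": {"plan": [[[-0.005, 0, 0], [0, 0, 0], 0.01], [[-0.005, 0, 0], [0, 0, 0], 0.01], [[-0.005, 0, 0], [0, 0, 0], 0.01], [[-0.005, 0, 0], [0, 0, 0], 0.01], [[-0.005, 0, 0], [0, 0, 0], 0.01], [[-0.003, 0, 0], [0, 0, 0], 0.01], [[-0.003, 0, 0], [0, 0, 0], 0.01], [[0, 0, 0], [0, 0, 0], 0.01]]}}

```text
time_s: 7.6
position: [0.5692, -0.1671, 0.101]
tcp_rot: [-0.179, 0.697, 0.668, 0.186]
contact_force: [-0.6, -0.3, -0.6]
gripper_width: 0.0194
finger_force: 40.0
```

```bash
python3 -c "from h import *;depth()"
```

```text
tip-S in slot axes [-0.0692  0.0004  0.0007] F tool [-0.55 -0.57  0.36] tau tool [-0.09 -0.32 -0.05] 7.6
```

Request:
{"method": "play_rows", "body": {"plan": [[[-0.002, 0, 0], [0, 0, 0], 0.01], [[-0.002, 0, 0], [0, 0, 0], 0.01], [[-0.002, 0, 0], [0, 0, 0], 0.01], [[-0.001, 0, 0], [0, 0, 0], 0.01], [[-0.001, 0, 0], [0, 0, 0], 0.01], [[-0.001, 0, 0], [0, 0, 0], 0.01], [[0, 0, 0], [0, 0, 0], 0.01], [[0, 0, 0], [0, 0, 0], 0.01]]}}

```text
time_s: 8.4
position: [0.5688, -0.1712, 0.0984]
tcp_rot: [-0.182, 0.696, 0.668, 0.188]
contact_force: [0.8, 20.4, 13.6]
gripper_width: 0.0195
finger_force: 40.0
```

```bash
python3 -c "from h import *;depth()"
```

```text
tip-S in slot axes [-0.074   0.0003  0.0019] F tool [24.48 -0.05 -1.42] tau tool [-0.18  3.55 -0.06] 8.4
```

Request:
{"method": "play_rows", "body": {"plan": [[[0, 0, 0], [0, 0, 0], 0.02], [[0, 0, 0], [0, 0, 0], 0.03], [[0, 0, 0], [0, 0, 0], 0.036], [[0, 0, 0], [0, 0, 0], 0.036], [[0, 0, -0.01], [0, 0, 0], 0.036], [[0, 0, -0.02], [0, 0, 0], 0.036], [[0, 0, -0.03], [0, 0, 0], 0.036], [[0, 0, -0.03], [0, 0, 0], 0.036]]}}

```text
time_s: 9.2
position: [0.5668, -0.2205, 0.176]
tcp_rot: [-0.179, 0.698, 0.668, 0.186]
contact_force: [0.7, -0.2, -0.4]
gripper_width: 0.0359
finger_force: 0.0
```

Run:
```python
from h import *
depth()
# tray geometry: top rim outer corners at z=.05 from top mask
im=cv2.imread("pics/top0_raw.png")
for l,uv in (("NE",(294.5,175.5)),("SE",(304.5,234.7)),("NW",(249,183)),("cutL",(255.5,226.5)),("cutB",(275,239.5))): print(l,onz("top",uv,.05).round(4))
snap("side","side5"); snap("side","side5")
def Z(f,x0,y0,x1,y1,s): return cv2.resize(cv2.imread(f"pics/{f}_raw.png")[y0:y1,x0:x1],None,fx=s,fy=s,interpolation=cv2.INTER_CUBIC)
cv2.imwrite("pics/c3.png",Z("side5",230,110,390,230,5))
print(status.get_obs()["q"])
```

```text
tip-S in slot axes [-0.078   0.0004 -0.091 ] F tool [-0.38  0.7   0.24] tau tool [-0.1  -0.27 -0.05] 9.2
NE [0.6233 0.054  0.05  ]
SE [0.4231 0.0183 0.05  ]
NW [0.5951 0.2079 0.05  ]
cutL [0.4483 0.1832 0.05  ]
cutB [0.4057 0.1171 0.05  ]
[-0.65067501  0.63545824  1.56340951  0.44170002  1.28298898 -0.80846642]
```

View pics/c3.png

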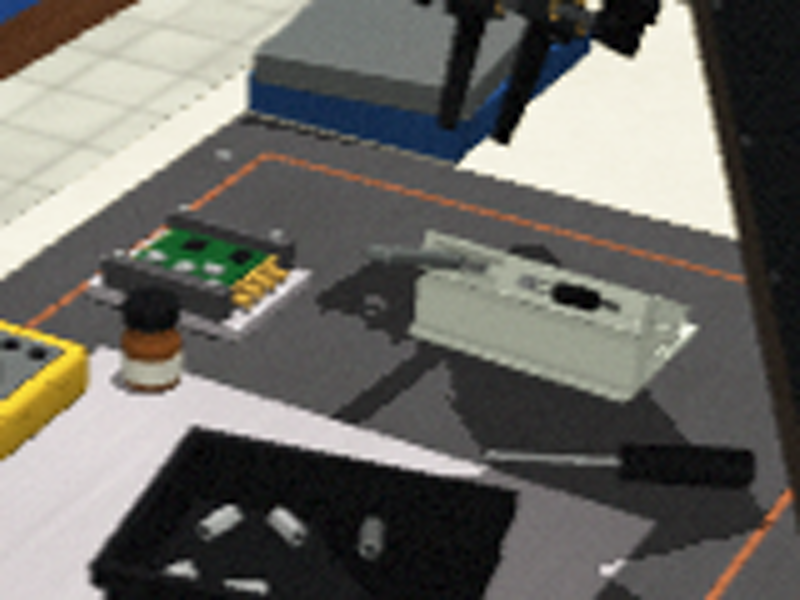

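The spatula sits home in the wide slot (handle at side px about (305–325,160)), the tray has not moved, and the standoffs lie in it. Now I'll plan the tray grasp on the +x rim.

```bash
cat >> h.py <<'E'
TC=np.array([.5091,.1131,0]); TY=np.radians(10.2); TR=R.from_euler('z',TY)
def tw(p): return TC+TR.apply(np.array(p,float)/1000)
E
python3 - <<'E'
from h import *
g=tw((101,-45,42)); print("grasp",g,"pivot",tw((-75,50,0)))
Rt=frame(TR.apply([1,0,0]),[0,0,-1])
plan([.58,-.16,.26],Rt,8)
for uv in((265.5,189.5),(284,187.7),(290,196.5),(269,204),(294,213)): print((TR.inv().apply(onz("top",uv,.015)-TC)*1000).round())
E
```

```text
grasp [0.61647257 0.08669676 0.042     ] pivot [0.42643109 0.14902842 0.        ]
[[0.012, 0.001, -0.005], [0.008, -0.065, -0.027]]
[[0.011, 0.002, -0.006], [0.008, -0.065, -0.027]]
[[0.011, 0.001, -0.006], [0.008, -0.065, -0.027]]
[[0.011, 0.002, -0.007], [0.008, -0.065, -0.027]]
[[0.01, 0.003, -0.008], [0.008, -0.065, -0.027]]
[[0.009, 0.002, -0.009], [0.008, -0.065, -0.027]]
[[0.009, 0.003, -0.009], [0.008, -0.065, -0.027]]
[[0.008, 0.002, -0.01], [0.008, -0.065, -0.027]]
end [ 0.5797 -0.1603  0.2602] rot err deg 0.23
[75. 27. 15.]
[ 71. -38.  15.]
[ 37. -53.  15.]
[23. 23. 15.]
[-22. -57.  15.]
```

Request:
{"method": "play_rows", "body": {"plan": [[[0.012, 0.001, -0.005], [0.008, -0.065, -0.027], 0.036], [[0.011, 0.002, -0.006], [0.008, -0.065, -0.027], 0.036], [[0.011, 0.001, -0.006], [0.008, -0.065, -0.027], 0.036], [[0.011, 0.002, -0.007], [0.008, -0.065, -0.027], 0.036], [[0.01, 0.003, -0.008], [0.008, -0.065, -0.027], 0.034], [[0.009, 0.002, -0.009], [0.008, -0.065, -0.027], 0.034], [[0.009, 0.003, -0.009], [0.008, -0.065, -0.027], 0.034], [[0.008, 0.002, -0.01], [0.008, -0.065, -0.027], 0.034]]}}

```text
time_s: 10.1
position: [0.5791, -0.1575, 0.2571]
tcp_rot: [-0.002, 0.64, 0.768, -0.003]
contact_force: [1.4, -0.4, 0.3]
gripper_width: 0.034
finger_force: 0.0
```

Run:
```python
from h import *
g=tw((101,-8,43)); print("grasp",g)
Rt=frame(TR.apply([1,0,0]),[0,0,-1])
plan(g+[0,0,.08],Rt,8)
```

```text
grasp [0.60992043 0.12311199 0.043     ]
[[0.034, 0.01, 0.017], [-0.001, 0.0, 0.0]]
[[0.034, 0.01, 0.016], [-0.001, 0.0, 0.0]]
[[0.033, 0.011, 0.017], [-0.001, 0.0, 0.0]]
[[0.034, 0.01, 0.017], [-0.001, 0.0, 0.0]]
[[0.034, 0.01, 0.016], [-0.001, 0.0, 0.0]]
[[0.034, 0.01, 0.017], [-0.001, 0.0, 0.0]]
[[0.034, 0.01, 0.017], [-0.001, 0.0, 0.0]]
[[0.034, 0.01, 0.017], [-0.001, 0.0, 0.0]]
end [0.6095 0.1234 0.1225] rot err deg 0.22
```

Request:
{"method": "play_rows", "body": {"plan": [[[0.034, 0.01, 0.01], [-0.001, 0, 0], 0.034], [[0.034, 0.01, 0.016], [-0.001, 0, 0], 0.034], [[0.033, 0.011, 0.018], [-0.001, 0, 0], 0.034], [[0.034, 0.01, 0.018], [-0.001, 0, 0], 0.034], [[0.034, 0.01, 0.018], [-0.001, 0, 0], 0.034], [[0.034, 0.01, 0.018], [-0.001, 0, 0], 0.034], [[0.034, 0.01, 0.018], [-0.001, 0, 0], 0.034], [[0.034, 0.01, 0.017], [-0.001, 0, 0], 0.034]]}}

```text
time_s: 10.9
position: [0.6095, 0.1247, 0.1229]
tcp_rot: [-0.0, 0.641, 0.768, 0.001]
contact_force: [0.1, 0.4, 0.1]
gripper_width: 0.0342
finger_force: 0.0
```

Run:
```python
from h import *
g=tw((101,-8,43)); 
plan(g+[0,0,.006],frame(TR.apply([1,0,0]),[0,0,-1]),4)
snap("side","side6"); snap("side","side6")
cv2.imwrite("pics/c4.png",cv2.resize(cv2.imread("pics/side6_raw.png")[150:260,230:380],None,fx=5,fy=5,interpolation=cv2.INTER_CUBIC))
```

```text
[[-0.0, -0.0, 0.018], [0.0, -0.0, 0.001]]
[[-0.001, -0.0, 0.019], [0.0, -0.0, 0.001]]
[[-0.0, -0.0, 0.018], [0.0, -0.0, 0.001]]
[[-0.001, -0.0, 0.019], [0.0, -0.0, 0.001]]
end [0.61   0.1229 0.0489] rot err deg 0.15
```

View pics/c4.png

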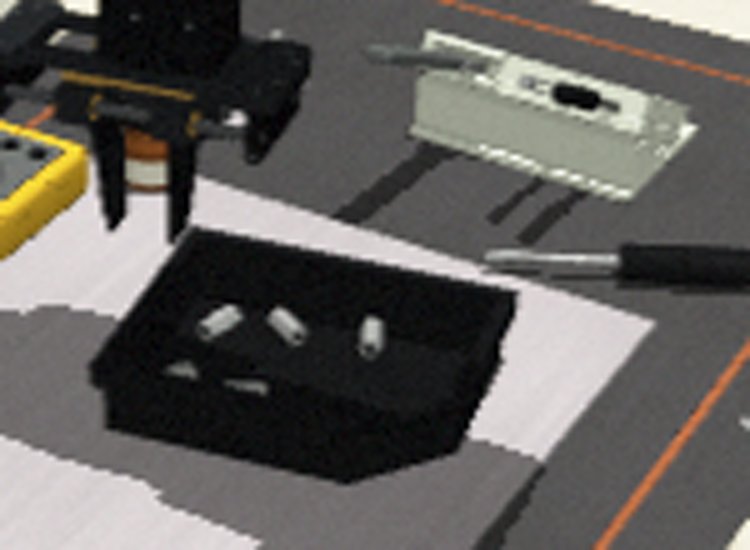

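The gripper is above the +x wall (fingers at px (253,195) and (266,197)), clear of the meter, and the spatula is still in the rack. Descend and grip.

Request:
{"method": "play_rows", "body": {"plan": [[[0, 0, 0.018], [0, 0, 0.001], 0.034], [[-0.001, 0, 0.019], [0, 0, 0.001], 0.034], [[0, 0, 0.018], [0, 0, 0.001], 0.034], [[-0.001, 0, 0.012], [0, 0, 0.001], 0.034], [[0, 0, 0.007], [0, 0, 0], 0.034], [[0, 0, 0], [0, 0, 0], 0.034], [[0, 0, 0], [0, 0, 0], 0.025], [[0, 0, 0], [0, 0, 0], 0.016]], "grip_force": 15}}

```text
time_s: 11.8
position: [0.6106, 0.1216, 0.0508]
tcp_rot: [0.0, 0.642, 0.767, 0.002]
contact_force: [-0.0, -0.2, -0.5]
gripper_width: 0.0234
finger_force: 0.0
```

Request:
{"method": "play_rows", "body": {"plan": [[[0, 0, 0], [0, 0, 0], 0.012], [[0, 0, 0], [0, 0, 0], 0.006], [[0, 0, 0], [0, 0, 0], 0.004], [[0, 0, 0], [0, 0, 0], 0.004], [[0, 0, 0], [0, 0, 0], 0.004], [[0, 0, 0], [0, 0, 0], 0.004], [[0, 0, 0], [0, 0, 0], 0.004], [[0, 0, 0], [0, 0, 0], 0.004]], "grip_force": 55}}

```text
time_s: 12.6
position: [0.6103, 0.1216, 0.0505]
tcp_rot: [0.0, 0.642, 0.767, 0.001]
contact_force: [-1.5, -1.0, 6.7]
gripper_width: 0.0096
finger_force: 55.0
```

```bash
cat > arc.py <<'E'
from h import *
def arc(deg,n):
    o=status.get_obs(); q=o["tcp_rot"]; Rc=R.from_quat([q[1],q[2],q[3],q[0]]); p=o["position"]
    P0=tw((-75,50,0)); a=TR.apply(np.array([1,1,0])/2**.5)
    M=R.from_rotvec(-a*np.radians(deg)/n)
    d=Rc.inv().apply(P0+M.apply(p-P0)-p); r=Rc.inv().apply(M.as_rotvec())
    print("row",d.round(4),r.round(4)); e=R.from_rotvec(-a*np.radians(deg)); print("end",(P0+e.apply(p-P0)).round(4))
    z=Rc.apply([0,0,1]); print("tilt",np.degrees(np.arccos(-z[2])).round(2),"F",o["contact_force"].round(1),o["q"].round(2),o["gripper_width"])
E
python3 -c "from arc import *;arc(10,8)"
```

```text
row [ 0.0008 -0.0008 -0.0036] [-0.0154 -0.0154 -0.    ]
end [0.601  0.128  0.0787]
tilt 0.13 F [-1.5 -1.   6.7] [ 0.09  0.72  1.72  0.    0.7  -0.09] 0.009621716157890228
```

```bash
cat > ik.py <<'E'
from h import *
from scipy.optimize import least_squares
D=[([-1.4246,.4915,1.5594,0,1.0917,-.1056],[.1557,-.6051,.2391],[-.0005,.9921,.1256,0]),
([-.4555,.6055,1.7339,.536,1.095,-.7254],[.5719,-.082,.1482],[-.18,.699,.667,.185]),
([-.65067,.63546,1.56341,.4417,1.28299,-.80847],[.5668,-.2205,.176],[-.179,.698,.668,.186])]
def fk(q,k):
    a,d,L1,L2,dw,e=k
    R1=R.from_euler('z',q[0]); R2=R1*R.from_euler('y',q[1]); R3=R2*R.from_euler('y',q[2]); R5=R3*R.from_euler('z',q[3])*R.from_euler('y',q[4])
    p=R1.apply([a,0,d])+R2.apply([0,0,L1])+R3.apply([e,0,L2])+R5.apply([0,0,dw]); return p,R5*R.from_euler('z',q[5])
def fit():
    o=status.get_obs(); data=D+[(o["q"],o["position"],o["tcp_rot"])]
    f=lambda k:np.concatenate([fk(q,k)[0]-p for q,p,_ in data])
    s=least_squares(f,[0,.3,.45,.45,.25,0]); k=s.x
    qo=lambda t:R.from_quat([t[1],t[2],t[3],t[0]])
    off=[fk(q,k)[1].inv()*qo(t) for q,p,t in data]
    print("k",k.round(4),"res",abs(s.fun).max().round(4),[x.as_rotvec().round(3).tolist() for x in off]); return k,off[0]
def ik(k,off,P,Rt,q0):
    f=lambda q:np.r_[(fk(q,k)[0]-P)*5,((fk(q,k)[1]*off).inv()*Rt).as_rotvec()]
    s=least_squares(f,q0); return s.x,abs(s.fun).max()
E
python3 - <<'E'
from ik import *
k,off=fit()
P0=tw((-75,50,0)); a=TR.apply(np.array([1,1,0])/2**.5); y=TR.apply([1,0,0])
for gy in (-8,-45):
  for pre in (0,15,25):
    Rg=frame(y,[0,0,-1]); Rg=Rg*R.from_euler('y',np.radians(-pre))
    zg=Rg.apply([0,0,1]); p=tw((101,gy,44.5))-.006*zg; q=status.get_obs()["q"]
    for deg in (0,10,20,30,35,40):
        M=R.from_rotvec(-a*np.radians(deg)); q,e=ik(k,off,P0+M.apply(p-P0),M*Rg,q)
        print(gy,pre,deg,(M*Rg).apply([0,0,1]).round(2),q.round(2),e.round(4))
E
```

```text
k [-0.0214  0.2787  0.6808  0.4227  0.3749  0.0854] res 0.064 [[-0.0, 0.0, 1.571], [-0.002, 0.002, 1.567], [0.002, 0.007, 1.573], [-0.0, -0.0, 1.571]]
-8 0 0 [ 0.  0. -1.] [ 0.2   0.69  1.74 -0.    0.7   0.02] 0.0
-8 0 10 [ 0.14 -0.1  -0.98] [ 0.3   0.62  1.85 -0.25  0.58  0.32] 0.0
-8 0 20 [ 0.28 -0.2  -0.94] [ 0.41  0.58  1.94 -0.63  0.52  0.77] 0.0
-8 0 30 [ 0.41 -0.29 -0.87] [ 0.55  0.56  2.03 -1.01  0.57  1.25] 0.0
-8 0 35 [ 0.47 -0.33 -0.82] [ 0.63  0.57  2.06 -1.16  0.63  1.46] 0.0
-8 0 40 [ 0.53 -0.37 -0.77] [ 0.71  0.58  2.1  -1.26  0.71  1.63] 0.0
-8 15 0 [ 0.05 -0.25 -0.97] [ 0.36  0.72  1.73 -0.37  0.78  0.45] 0.0
-8 15 10 [ 0.18 -0.35 -0.92] [ 0.46  0.68  1.81 -0.62  0.74  0.78] 0.0
-8 15 20 [ 0.31 -0.44 -0.85] [ 0.57  0.66  1.89 -0.86  0.78  1.11] 0.0
-8 15 30 [ 0.42 -0.52 -0.75] [ 0.7   0.67  1.95 -1.05  0.88  1.42] 0.0
-8 15 35 [ 0.47 -0.55 -0.69] [ 0.76  0.68  1.97 -1.12  0.94  1.55] 0.0
-8 15 40 [ 0.52 -0.58 -0.62] [ 0.82  0.71  1.99 -1.17  1.01  1.67] 0.0
-8 25 0 [ 0.07 -0.42 -0.91] [ 0.45  0.76  1.7  -0.55  0.88  0.67] 0.0
-8 25 10 [ 0.2  -0.5  -0.84] [ 0.55  0.73
[... 894 characters left out ...]
0.44 -0.85] [ 0.51  0.63  1.91 -0.89  0.75  1.09] 0.0
-45 15 30 [ 0.42 -0.52 -0.75] [ 0.64  0.63  1.98 -1.09  0.85  1.4 ] 0.0
-45 15 35 [ 0.47 -0.55 -0.69] [ 0.71  0.65  2.01 -1.16  0.92  1.54] 0.0
-45 15 40 [ 0.52 -0.58 -0.62] [ 0.78  0.67  2.04 -1.21  0.99  1.66] 0.0
-45 25 0 [ 0.07 -0.42 -0.91] [ 0.39  0.75  1.73 -0.58  0.85  0.65] 0.0
-45 25 10 [ 0.2  -0.5  -0.84] [ 0.49  0.72  1.8  -0.79  0.86  0.94] 0.0
-45 25 20 [ 0.31 -0.58 -0.75] [ 0.6   0.71  1.87 -0.96  0.93  1.22] 0.0
-45 25 30 [ 0.41 -0.65 -0.64] [ 0.71  0.72  1.92 -1.09  1.04  1.47] 0.0
-45 25 35 [ 0.46 -0.68 -0.57] [ 0.77  0.74  1.95 -1.13  1.11  1.58] 0.0
-45 25 40 [ 0.5  -0.71 -0.5 ] [ 0.83  0.76  1.96 -1.16  1.18  1.68] 0.0
```

```bash
sed -i 's/a,d,L1,L2,dw,e=k/a,d,L1,L2,dw,e,ly=k/; s/\[a,0,d\]/[a,ly,d]/; s/\[0,.3,.45,.45,.25,0\]/[0,.3,.45,.45,.25,0,.06]/' ik.py
python3 - <<'E'
from ik import *
k,off=fit()
P0=tw((-75,50,0)); a=TR.apply(np.array([1,1,0])/2**.5); y=TR.apply([1,0,0])
for gy in (-8,):
  for pre in (0,-10,-20,-30):
    Rg=frame(y,[0,0,-1]); Rg=Rg*R.from_euler('y',np.radians(-pre))
    zg=Rg.apply([0,0,1]); p=tw((101,gy,44.5))-.006*zg; q=status.get_obs()["q"]
    for deg in (0,20,30,35,40):
        M=R.from_rotvec(-a*np.radians(deg)); q,e=ik(k,off,P0+M.apply(p-P0),M*Rg,q)
        print(gy,pre,deg,(M*Rg).apply([0,0,1]).round(2),q.round(2),e.round(4))
E
```

```text
k [0.0018 0.1967 0.5852 0.409  0.2479 0.0425 0.0659] res 0.0017 [[-0.0, 0.0, 1.571], [-0.002, 0.002, 1.567], [0.002, 0.007, 1.573], [-0.0, -0.0, 1.571]]
-8 0 0 [ 0.  0. -1.] [ 0.09  0.72  1.72 -0.    0.7  -0.08] 0.0
-8 0 20 [ 0.28 -0.2  -0.94] [ 0.23  0.59  1.88 -0.56  0.5   0.52] 0.0
-8 0 30 [ 0.41 -0.29 -0.87] [ 0.31  0.55  1.96 -0.98  0.5   0.98] 0.0
-8 0 35 [ 0.47 -0.33 -0.82] [ 0.36  0.54  2.   -1.17  0.54  1.2 ] 0.0
-8 0 40 [ 0.53 -0.37 -0.77] [ 0.41  0.53  2.03 -1.33  0.6   1.39] 0.0
-8 -10 0 [-0.03  0.17 -0.98] [ 0.02  0.72  1.72  0.26  0.74 -0.35] 0.0
-8 -10 20 [ 0.25 -0.03 -0.97] [ 0.15  0.57  1.89 -0.15  0.43  0.07] 0.0
-8 -10 30 [ 0.39 -0.12 -0.91] [ 0.23  0.52  1.98 -0.65  0.35  0.6 ] 0.0
-8 -10 35 [ 0.45 -0.16 -0.88] [ 0.28  0.5   2.02 -0.96  0.35  0.93] 0.0
-8 -10 40 [ 0.51 -0.21 -0.83] [ 0.33  0.49  2.06 -1.24  0.39  1.23] 0.0
-8 -20 0 [-0.06  0.34 -0.94] [-0.05  0.74  1.72  0.47  0.82 -0.57] 0.0
-8 -20 20 [ 0.22  0.14 -0.97] [ 0.06  0.57  1.9   0.3   0.46 -0.41] 0.0
-8 -20 30 [ 0.35  0.05 -0.93] [ 0.14  0.5   1.99 -0.    0.29 -0.1 ] 0.0
-8 -20 35 [ 0.42  0.   -0.91] [ 0.19  0.48  2.03 -0.34  0.22  0.25] 0.0
-8 -20 40 [ 0.48 -0.04 -0.88] [ 0.24  0.46  2.07 -0.87  0.2   0.8 ] 0.0
-8 -30 0 [-0.09  0.49 -0.87] [-0.11  0.78  1.71  0.64  0.93 -0.75] 0.0
-8 -30 20 [ 0.17  0.31 -0.93] [-0.01  0.59  1.89  0.61  0.57 -0.76] 0.0
-8 -30 30 [ 0.31  0.22 -0.93] [ 0.05  0.51  1.98  0.58  0.38 -0.73] 0.0
-8 -30 35 [ 0.37  0.17 -0.91] [ 0.1   0.48  2.03  0.53  0.27 -0.68] 0.0
-8 -30 40 [ 0.44  0.13 -0.89] [ 0.14  0.45  2.08  0.41  0.16 -0.55] 0.0
```

Run:
```python
from h import *
Rg=frame(TR.apply([1,0,0]),[0,0,-1])*R.from_euler('y',np.radians(25))
o=status.get_obs()["position"]; g=o+[0,0,-.006]; print("grasp in tray",(TR.inv().apply(g-TC)*1000).round(1))
plan(g-.006*Rg.apply([0,0,1]),Rg,4)
```

```text
grasp in tray [101.1  -9.6  44.5]
[[-0.001, 0.0, 0.0], [0.001, 0.109, -0.0]]
[[-0.0, 0.0, 0.0], [0.001, 0.109, -0.0]]
[[-0.001, 0.0, 0.0], [0.001, 0.109, -0.0]]
[[-0.001, 0.0, 0.0], [0.001, 0.109, -0.0]]
end [0.6108 0.1187 0.0499] rot err deg 0.13
```

Request:
{"method": "play_rows", "body": {"plan": [[[0, 0, 0], [0, 0, 0], 0.02], [[0, 0, 0], [0, 0, 0], 0.025], [[0, 0, 0], [0, 0, 0], 0.025], [[-0.001, 0, 0], [0.001, 0.109, 0], 0.025], [[0, 0, 0], [0.001, 0.109, 0], 0.025], [[-0.001, 0, 0], [0.001, 0.109, 0], 0.025], [[-0.001, 0, 0], [0.001, 0.109, 0], 0.025], [[0, 0, 0], [0, 0, 0], 0.025]]}}

```text
time_s: 13.4
position: [0.6111, 0.1169, 0.0486]
tcp_rot: [-0.168, 0.628, 0.747, 0.139]
contact_force: [0.4, 0.2, -0.2]
gripper_width: 0.0248
finger_force: 0.0
```

Request:
{"method": "play_rows", "body": {"plan": [[[0, 0, 0], [0, 0, 0], 0.02], [[0, 0, 0], [0, 0, 0], 0.012], [[0, 0, 0], [0, 0, 0], 0.006], [[0, 0, 0], [0, 0, 0], 0.004], [[0, 0, 0], [0, 0, 0], 0.004], [[0, 0, 0], [0, 0, 0], 0.004], [[0, 0, 0], [0, 0, 0], 0.004], [[0, 0, 0], [0, 0, 0], 0.004]]}}

```text
time_s: 14.2
position: [0.6108, 0.119, 0.0498]
tcp_rot: [-0.167, 0.627, 0.748, 0.139]
contact_force: [-0.6, 2.8, 5.9]
gripper_width: 0.01
finger_force: 55.0
```

Run:
```python
from arc import *
arc(8,8)
snap("top","top7")
for n in("top0","top7"):
    im=cv2.imread(f"pics/{n}_raw.png").max(2); print(n,im[225,295:312].tolist(),im[230:242,290].tolist(),im[215,245:262].tolist())
```

```text
row [ 0.0018 -0.0006 -0.0024] [-0.0112 -0.0123 -0.0052]
end [0.6038 0.1239 0.0727]
tilt 25.08 F [-0.6  2.8  5.9] [-0.08  0.76  1.71  0.56  0.88 -0.67] 0.010029648679383336
top0 [36, 36, 34, 35, 31, 17, 18, 32, 58, 128, 199, 218, 219, 220, 217, 217, 218] [36, 33, 36, 34, 25, 22, 29, 48, 108, 184, 214, 218] [211, 210, 211, 210, 212, 210, 208, 200, 163, 89, 40, 28, 24, 31, 32, 33, 32]
top7 [64, 62, 64, 63, 63, 64, 64, 63, 63, 63, 63, 64, 62, 62, 62, 62, 61] [75, 79, 81, 86, 89, 92, 92, 92, 90, 89, 86, 84] [58, 58, 61, 59, 60, 59, 59, 59, 60, 59, 59, 59, 58, 57, 57, 56, 57]
```

Request:
{"method": "play_rows", "body": {"plan": [[[0.0027, -0.0009, -0.0036], [-0.0168, -0.0184, -0.0078], 0.004], [[0.0027, -0.0009, -0.0036], [-0.0168, -0.0184, -0.0078], 0.004], [[0.0027, -0.0009, -0.0036], [-0.0168, -0.0184, -0.0078], 0.004], [[0.0027, -0.0009, -0.0036], [-0.0168, -0.0184, -0.0078], 0.004], [[0.0027, -0.0009, -0.0036], [-0.0168, -0.0184, -0.0078], 0.004], [[0.0027, -0.0009, -0.0036], [-0.0168, -0.0184, -0.0078], 0.004], [[0.0027, -0.0009, -0.0036], [-0.0168, -0.0184, -0.0078], 0.004], [[0.0027, -0.0009, -0.0036], [-0.0168, -0.0184, -0.0078], 0.004]]}}

```text
time_s: 15.05
position: [0.5997, 0.1266, 0.0839]
tcp_rot: [-0.064, 0.621, 0.767, 0.147]
contact_force: [0.1, -0.5, -2.4]
gripper_width: 0.0096
finger_force: 55.0
```

```bash
cat >> arc.py <<'E'
def tilt():
    o=status.get_obs(); q=o["tcp_rot"]; Rc=R.from_quat([q[1],q[2],q[3],q[0]])
    Rg=frame(TR.apply([1,0,0]),[0,0,-1])*R.from_euler('y',np.radians(25))
    M=Rc*Rg.inv(); z=M.apply([0,0,1]); print("tray tilt",np.degrees(np.arccos(z[2])).round(1),"dir in tray",TR.inv().apply(z).round(3))
    P0=tw((-75,50,0)); p0=np.array([.6108,.119,.0498]); print("slip of pivot mm",((o["position"]-P0-M.apply(p0-P0))*1000).round(1))
E
python3 -c "
from arc import *
tilt(); arc(12,8)"
```

```text
tray tilt 12.0 dir in tray [-0.146  0.147  0.978]
slip of pivot mm [ 0.4 -0.2  0.3]
row [ 0.0027 -0.001  -0.0036] [-0.0168 -0.0185 -0.0078]
end [0.5826 0.1385 0.1144]
tilt 18.45 F [ 0.1 -0.5 -2.4] [-0.03  0.65  1.82  0.52  0.66 -0.65] 0.009648606372571616
```

Request:
{"method": "play_rows", "body": {"plan": [[[0.0027, -0.001, -0.0036], [-0.0168, -0.0184, -0.0078], 0.004], [[0.0027, -0.001, -0.0036], [-0.0168, -0.0184, -0.0078], 0.004], [[0.0027, -0.001, -0.0036], [-0.0168, -0.0184, -0.0078], 0.004], [[0.0027, -0.001, -0.0036], [-0.0168, -0.0184, -0.0078], 0.004], [[0.0027, -0.001, -0.0036], [-0.0168, -0.0184, -0.0078], 0.004], [[0.0027, -0.001, -0.0036], [-0.0168, -0.0184, -0.0078], 0.004], [[0.0027, -0.001, -0.0036], [-0.0168, -0.0184, -0.0078], 0.004], [[0.0027, -0.001, -0.0036], [-0.0168, -0.0184, -0.0078], 0.004]]}}

```text
time_s: 15.85
position: [0.5825, 0.1381, 0.1143]
tcp_rot: [0.039, 0.609, 0.777, 0.154]
contact_force: [-0.7, 0.8, -3.7]
gripper_width: 0.0098
finger_force: 55.0
```

```bash
python3 -c "
from arc import *
tilt(); arc(10,8)"
```

```text
tray tilt 23.9 dir in tray [-0.287  0.287  0.914]
slip of pivot mm [ 0.2 -0.4  0.4]
row [ 0.0023 -0.0008 -0.003 ] [-0.014  -0.0154 -0.0065]
end [0.5645 0.1506 0.1359]
tilt 18.31 F [-0.7  0.8 -3.7] [ 0.05  0.55  1.93  0.44  0.44 -0.57] 0.00982309824597402
```

Request:
{"method": "play_rows", "body": {"plan": [[[0.0023, -0.0008, -0.003], [-0.014, -0.0154, -0.0065], 0.004], [[0.0023, -0.0008, -0.003], [-0.014, -0.0154, -0.0065], 0.004], [[0.0023, -0.0008, -0.003], [-0.014, -0.0154, -0.0065], 0.004], [[0.0023, -0.0008, -0.003], [-0.014, -0.0154, -0.0065], 0.004], [[0.0023, -0.0008, -0.003], [-0.014, -0.0154, -0.0065], 0.004], [[0.0023, -0.0008, -0.003], [-0.014, -0.0154, -0.0065], 0.004], [[0.0023, -0.0008, -0.003], [-0.014, -0.0154, -0.0065], 0.004], [[0.0023, -0.0008, -0.003], [-0.014, -0.0154, -0.0065], 0.004]]}}

```text
time_s: 16.65
position: [0.5645, 0.1508, 0.1359]
tcp_rot: [0.125, 0.594, 0.779, 0.159]
contact_force: [0.2, -0.1, -4.0]
gripper_width: 0.0097
finger_force: 55.0
```

Request:
{"method": "play_rows", "body": {"plan": [[[0, 0, 0], [0, 0, 0], 0.004], [[0, 0, 0], [0, 0, 0], 0.004], [[0, 0, 0], [0, 0, 0], 0.004], [[0, 0, 0], [0, 0, 0], 0.004], [[0, 0, 0], [0, 0, 0], 0.004], [[0, 0, 0], [0, 0, 0], 0.004], [[0, 0, 0], [0, 0, 0], 0.004], [[0, 0, 0], [0, 0, 0], 0.004]]}}

```text
time_s: 17.45
position: [0.5647, 0.1506, 0.1357]
tcp_rot: [0.124, 0.594, 0.779, 0.158]
contact_force: [0.2, 1.1, -2.9]
gripper_width: 0.0094
finger_force: 55.0
```

Run:
```python
from arc import *
tilt(); arc(4,4)
snap("side","side8");snap("top","top8")
def Z(f,x0,y0,x1,y1,s): return cv2.resize(cv2.imread(f"pics/{f}_raw.png")[y0:y1,x0:x1],None,fx=s,fy=s,interpolation=cv2.INTER_CUBIC)
a=Z("side8",240,150,380,260,5.4); out=np.zeros((600,800,3),np.uint8); out[:594,:756]=a
b=Z("top8",235,170,315,250,2.5); out[400:600,600:800]=b
out=(255*(out/255.)**.6).astype(np.uint8)
cv2.imwrite("pics/c5.png",out)
```

```text
tray tilt 33.8 dir in tray [-0.393  0.393  0.831]
slip of pivot mm [ 0.1 -0.2  0.5]
row [ 0.0018 -0.0006 -0.0024] [-0.0112 -0.0123 -0.0052]
end [0.5567 0.1562 0.1432]
tilt 23.2 F [ 0.2  1.1 -2.9] [ 0.13  0.48  2.02  0.21  0.25 -0.34] 0.009436135786830521
```

View pics/c5.png

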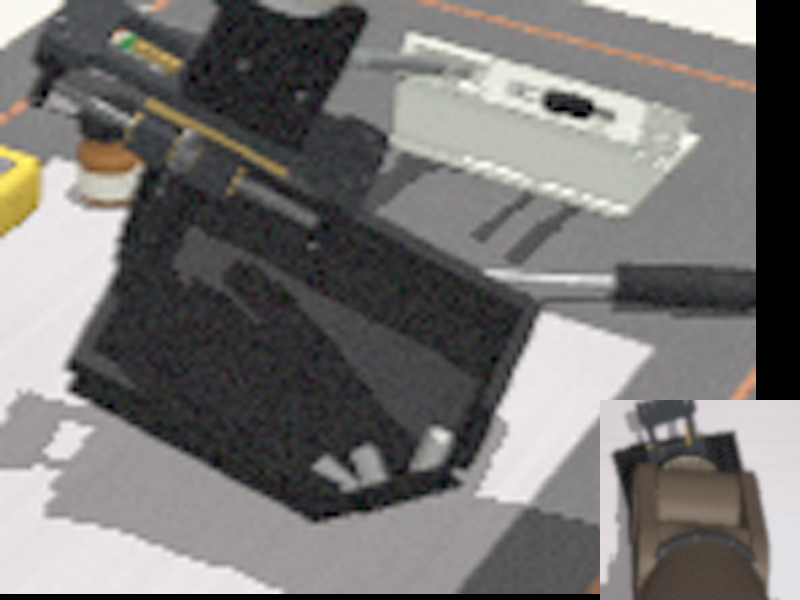

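Three standoffs show in the pouring corner, at crop px (330,470), (370,462) and (432,448), and the near wall may be hiding the other two. I'll tilt 3° more so that all of them settle, then take a last look.

Request:
{"method": "play_rows", "body": {"plan": [[[0.0018, -0.0006, -0.0024], [-0.0112, -0.0123, -0.0052], 0.004], [[0.0018, -0.0006, -0.0024], [-0.0112, -0.0123, -0.0052], 0.004], [[0.0018, -0.0006, -0.0024], [-0.0112, -0.0123, -0.0052], 0.004], [[0, 0, 0], [0, 0, 0], 0.004], [[0, 0, 0], [0, 0, 0], 0.004], [[0, 0, 0], [0, 0, 0], 0.004], [[0, 0, 0], [0, 0, 0], 0.004], [[0, 0, 0], [0, 0, 0], 0.004]]}}

```text
time_s: 18.35
position: [0.5589, 0.1546, 0.1414]
tcp_rot: [0.149, 0.589, 0.778, 0.16]
contact_force: [-0.4, 0.1, -3.6]
gripper_width: 0.0098
finger_force: 55.0
```

Run:
```python
from arc import *
tilt()
snap("side","side9")
# tray-frame outlines projected: hidden zones of the floor behind near walls
o=status.get_obs(); q=o["tcp_rot"]; Rc=R.from_quat([q[1],q[2],q[3],q[0]])
Rg=frame(TR.apply([1,0,0]),[0,0,-1])*R.from_euler('y',np.radians(25)); M=Rc*Rg.inv(); P0=tw((-75,50,0))
T=lambda p:P0+M.apply(tw(p)-P0)
for p in((-72,47,6),(-96,23,6),(-48,71,6),(0,71,6),(90,71,6),(-96,-60,6),(-96,25,50),(-50,75,50),(0,77,50),(90,77,50)): print(p,proj("side",T(p)).round(1))
out=cv2.resize(cv2.imread("pics/side9_raw.png")[195:255,245:335],None,fx=8.8,fy=8.8,interpolation=cv2.INTER_CUBIC)
cv2.imwrite("pics/c6.png",(255*(out/255.)**.5).astype(np.uint8))
```

```text
tray tilt 36.8 dir in tray [-0.423  0.423  0.801]
slip of pivot mm [ 0.2 -0.3  0.5]
(-72, 47, 6) [309.1 242.9]
(-96, 23, 6) [319.6 240. ]
(-48, 71, 6) [298.4 245.9]
(0, 71, 6) [283.6 237.7]
(90, 71, 6) [255.6 222.4]
(-96, -60, 6) [330.2 216.8]
(-96, 25, 50) [324.4 235.8]
(-50, 75, 50) [303.  242.8]
(0, 77, 50) [286.8 234.6]
(90, 77, 50) [257.9 218.7]
```

View pics/c6.png

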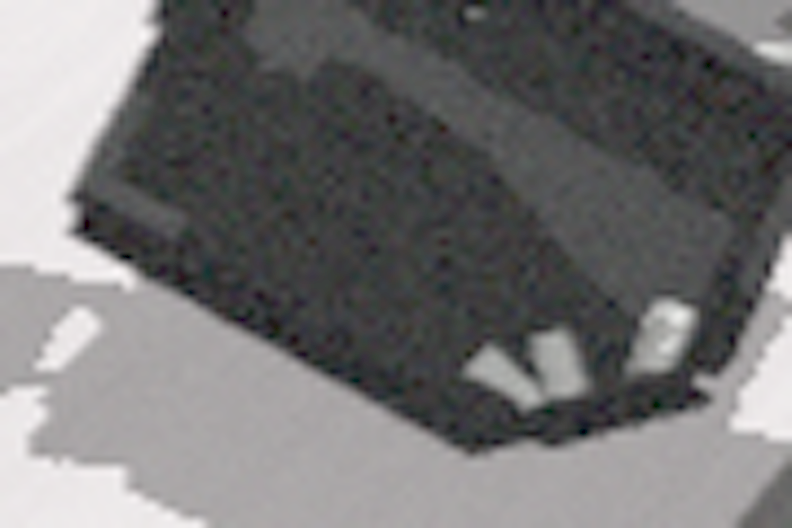

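Run:
```python
from arc import *
o=status.get_obs(); q=o["tcp_rot"]; Rc=R.from_quat([q[1],q[2],q[3],q[0]])
Rg=frame(TR.apply([1,0,0]),[0,0,-1])*R.from_euler('y',np.radians(25)); M=Rc*Rg.inv(); P0=tw((-75,50,0))
T=lambda p:proj("side",P0+M.apply(tw(p)-P0))
def above(p,a,b):  # pixels above line a-b
    a,b,p=T(a),T(b),T(p); d=(b-a)/np.linalg.norm(b-a); n=np.array([d[1],-d[0]]); n*=np.sign(-n[1]); return ((p-a)@n).round(2)
for x in(80,40,0,-30): print("y-wall",x,[above((x,y,z),(90,71,50),(-50,71,50)) for y,z in((59,6),(59,18),(62,18),(68,18))])
c=np.array([-1,1])/2**.5
for s in(-25,0,25):
    m=np.array([-72,47])+s*np.array([1,1])/2**.5
    print("cut",s,[above((*(m-c*d),z),(-96,25,50),(-50,71,50)) for d,z in((12,6),(12,18),(6,18),(24,18))])
im=cv2.imread("pics/side9_raw.png").max(2)
m=(im>100).astype(np.uint8); m[:, :250]=0
n,l,st,ce=cv2.connectedComponentsWithStats(m)
for i in range(1,n):
    if 5<st[i,4]<80 and 230<ce[i][1]<250 or (5<st[i,4]<80 and 290<ce[i][0]<330 and ce[i][1]>200): print(st[i],ce[i].round(1))
print(im[226:246,294:328])
```

```text
y-wall 80 [np.float64(-2.43), np.float64(-0.71), np.float64(-1.69), np.float64(-3.66)]
y-wall 40 [np.float64(-2.42), np.float64(-0.71), np.float64(-1.69), np.float64(-3.65)]
y-wall 0 [np.float64(-2.42), np.float64(-0.71), np.float64(-1.69), np.float64(-3.65)]
y-wall -30 [np.float64(-2.42), np.float64(-0.71), np.float64(-1.69), np.float64(-3.64)]
cut -25 [np.float64(1.33), np.float64(2.23), np.float64(0.17), np.float64(6.34)]
cut 0 [np.float64(1.34), np.float64(2.25), np.float64(0.18), np.float64(6.38)]
cut 25 [np.float64(1.35), np.float64(2.26), np.float64(0.18), np.float64(6.42)]
[318 229   6   8  29] [320.3 232.3]
[307 233   4   7  18] [308.2 235.9]
[378 233   5   3  13] [380. 234.]
[299 235   7   6  20] [302.  237.4]
[[ 16  20  16  12  15  13  13  15  16  13  17  21  15  17  18  16  18  18
   28  28  35  29  27  32  29  30  27  24  27  28  28  24  13   9]
 [ 16  11  14  16  18  19  18  19  21  13  19  14  18  16  16  16  18  20
   15  28  27  30  27  30  30  27  30  30  27  28  28  22  12  16]
 [ 13  12  13  16  15  17  14  16  21  16  16  15  17  17  16  17  15  19
   18  18  26 
[... 1750 characters left out ...]
  15  14  14  11  21  17  17  16  16  53  38  16  10  14  14  17  12
   12   9  20  18  12   8  15   9  18  20  17  51  56 100 114 114]
 [ 17  19  16  15  16  14  20  14  22   7  12  14  18  12  10  16  13  11
   15  16   8  16  14  15  18  50  54  76 104 113 111 111 114 111]
 [ 18  16   5  18  16  19  13  12  12  16  16  21  11  15  18  16  11   6
   10  15  20  30  54  53  98 113 111 108 111 113 113 110 108 109]
 [ 48  22  16  15  14  11  16  16  14  15  14   9  12  16  15  17  18  15
   50  57 103 112 115 110 114 112 112 110 113 111 110 111 111 112]
 [112  73  30  17  15  10  15  13  28  48  73  82  49  20  29  53  77 106
  113 110 112 114 113 113 114 112 110 112 114 113 110 107 115 110]]
```

Run:
```python
from ik import *
k,off=fit()
o=status.get_obs(); q=o["q"]; t=o["tcp_rot"]; Rc=R.from_quat([t[1],t[2],t[3],t[0]]); p=o["position"]; print(q.round(2))
P0=tw((-75,50,0)); a=TR.apply(np.array([1,1,0])/2**.5)
Rg=frame(TR.apply([1,0,0]),[0,0,-1])*R.from_euler('y',np.radians(25)); M0=Rc*Rg.inv()
def above(M,p,a,b):
    T=lambda p:proj("side",P0+M.apply(tw(p)-P0)); a,b,p=T(a),T(b),T(p); d=(b-a)/np.linalg.norm(b-a); n=np.array([d[1],-d[0]]); n*=np.sign(-n[1]); return ((p-a)@n).round(2)
for d in(0,2,4,6,8,10,13):
    m=R.from_rotvec(-a*np.radians(d)); q,e=ik(k,off,P0+m.apply(p-P0),m*Rc,q)
    print(36.8+d,q.round(2),e.round(4),[above(m*M0,(0,y,18),(90,71,50),(-50,71,50)) for y in (59,62)])
```

```text
k [-0.0006  0.1952  0.5895  0.4101  0.2483  0.0439  0.0658] res 0.0015 [[-0.0, 0.0, 1.571], [-0.002, 0.002, 1.567], [0.002, 0.007, 1.573], [-0.0, -0.0, 1.571]]
[ 0.15  0.46  2.05  0.04  0.19 -0.16]
36.8 [ 0.15  0.46  2.05  0.04  0.19 -0.16] 0.0 [np.float64(-0.71), np.float64(-1.69)]
38.8 [ 0.17  0.45  2.06 -0.14  0.16  0.02] 0.0 [np.float64(-0.42), np.float64(-1.41)]
40.8 [ 0.19  0.45  2.08 -0.4   0.14  0.29] 0.0 [np.float64(-0.13), np.float64(-1.12)]
42.8 [ 0.21  0.44  2.1  -0.75  0.13  0.64] 0.0 [np.float64(0.17), np.float64(-0.84)]
44.8 [ 0.23  0.43  2.11 -1.11  0.13  1.01] 0.0 [np.float64(0.46), np.float64(-0.56)]
46.8 [ 0.26  0.43  2.13 -1.41  0.15  1.31] 0.0 [np.float64(0.75), np.float64(-0.28)]
49.8 [ 0.29  0.42  2.16 -1.69  0.21  1.61] 0.0 [np.float64(1.18), np.float64(0.15)]
```

```bash
cat >> arc.py <<'E'
def tray_pts(uvs,h=16):
    o=status.get_obs(); q=o["tcp_rot"]; Rc=R.from_quat([q[1],q[2],q[3],q[0]])
    Rg=frame(TR.apply([1,0,0]),[0,0,-1])*R.from_euler('y',np.radians(25)); M=Rc*Rg.inv(); P0=tw((-75,50,0))
    for uv in uvs:
        c,d=ray("side",uv); f=lambda v:TR.inv().apply(M.inv().apply(v))
        c0=TR.inv().apply(M.inv().apply(c-P0)+P0-TC); d0=f(d); print(uv,((c0+d0*(h/1000-c0[2])/d0[2])*1000).round())
E
python3 - <<'E'
from arc import *
b=1.2 # side camera row bias found at the rack
for bb in(0,b):
    print("bias",bb); tray_pts([(u,v+bb) for u,v in((299,236.3),(305,240),(307,233.5),(309,239),(321,229.5),(317.5,236.5))])
E
```

```text
bias 0
(299, 236.3) [-36.  49.  16.]
(305, 240) [-56.  50.  16.]
(307, 233.5) [-54.  29.  16.]
(309, 239) [-66.  41.  16.]
(321, 229.5) [-85.  -4.  16.]
(317.5, 236.5) [-85.  21.  16.]
bias 1.2
(299, 237.5) [-38.  52.  16.]
(305, 241.2) [-58.  53.  16.]
(307, 234.7) [-55.  32.  16.]
(309, 240.2) [-67.  44.  16.]
(321, 230.7) [-87.  -0.  16.]
(317.5, 237.7) [-86.  24.  16.]
```

Request:
{"method": "play_rows", "body": {"plan": [[[0.0009, -0.0003, -0.0012], [-0.0056, -0.0062, -0.0026], 0.004], [[0.0009, -0.0003, -0.0012], [-0.0056, -0.0062, -0.0026], 0.004], [[0.0009, -0.0003, -0.0012], [-0.0056, -0.0062, -0.0026], 0.004], [[0.0009, -0.0003, -0.0012], [-0.0056, -0.0062, -0.0026], 0.004], [[0.0009, -0.0003, -0.0012], [-0.0056, -0.0062, -0.0026], 0.004], [[0.0009, -0.0003, -0.0012], [-0.0056, -0.0062, -0.0026], 0.004], [[0.0009, -0.0003, -0.0012], [-0.0056, -0.0062, -0.0026], 0.004], [[0.0009, -0.0003, -0.0012], [-0.0056, -0.0062, -0.0026], 0.004]]}}

```text
time_s: 19.2
position: [0.5506, 0.1605, 0.1485]
tcp_rot: [0.184, 0.581, 0.777, 0.161]
contact_force: [1.0, -0.7, -2.9]
gripper_width: 0.0097
finger_force: 55.0
```

```bash
cat >> arc.py <<'E'
def look(name):
    snap("side",name); im=cv2.imread(f"pics/{name}_raw.png").max(2)
    tilt(); arc(4,8)
    o=status.get_obs(); q=o["tcp_rot"]; Rc=R.from_quat([q[1],q[2],q[3],q[0]])
    Rg=frame(TR.apply([1,0,0]),[0,0,-1])*R.from_euler('y',np.radians(25)); M=Rc*Rg.inv(); P0=tw((-75,50,0))
    T=lambda p:proj("side",P0+M.apply(tw(p)-P0))-[0,1.2]
    m=np.zeros(im.shape,np.uint8); poly=[(85,66,50),(-48,66,50),(-92,23,50),(-92,-66,30),(85,-66,6)]
    cv2.fillPoly(m,[np.int32([T(p).round() for p in poly])],1)
    n,l,st,ce=cv2.connectedComponentsWithStats(((im>62)&(m>0)).astype(np.uint8))
    for i in range(1,n):
        if st[i,4]>=2:
            v,u=np.where(l==i); print(st[i],ce[i].round(1)); tray_pts([(ce[i][0],ce[i][1]+1.2)])
    # band just above the +y rim
    print("rim band", [int(max(im[int(round(v))-2:int(round(v))+2,int(round(u))])) for u,v in [T((x,68,50)) for x in range(80,-50,-8)]])
E
python3 -c "
from arc import *
look('side10')"
```

```text
tray tilt 40.8 dir in tray [-0.462  0.462  0.757]
slip of pivot mm [ 0.1 -0.1  0.6]
row [ 0.0009 -0.0003 -0.0012] [-0.0056 -0.0062 -0.0026]
end [0.5417 0.1666 0.1548]
tilt 28.26 F [-0.8  0.3 -3. ] [ 0.19  0.44  2.08 -0.41  0.14  0.3 ] 0.009706140079858877
[317 229   7   8  37] [320.  232.6]
(np.float64(320.0), np.float64(233.8216216216216)) [-87.  10.  16.]
[306 233   6   7  29] [308.2 236. ]
(np.float64(308.17241379310343), np.float64(237.2344827586207)) [-60.  37.  16.]
[298 235   8   6  27] [302.  237.3]
(np.float64(301.962962962963), np.float64(238.53333333333333)) [-46.  50.  16.]
rim band [22, 30, 24, 19, 23, 18, 20, 21, 19, 19, 23, 22, 22, 23, 107, 119, 119]
```

```bash
cat > mix.py <<'E'
from ik import *
Rg=frame(TR.apply([1,0,0]),[0,0,-1])*R.from_euler('y',np.radians(25))
V=tw((-100,25,0))
def Mt(th,ph): return R.from_rotvec(TR.apply(-np.radians(th)*np.array([np.cos(np.radians(ph)),np.sin(np.radians(ph)),0])))
def go(t0,p0,t1,p1,n,verbose=True):
    o=status.get_obs(); t=o["tcp_rot"]; Rc=R.from_quat([t[1],t[2],t[3],t[0]]); p=o["position"].copy(); q=o["q"]
    A=Mt(t0,p0); k,off=fit(); pl=A.inv().apply(p-V); Rl=A.inv()*Rc
    for i in range(n):
        s=(i+1)/n; B=Mt(t0+(t1-t0)*s,p0+(p1-p0)*s); pt=V+B.apply(pl); Rt=B*Rl
        d=Rc.inv().apply(pt-p).round(4); r=(Rc.inv()*Rt).as_rotvec().round(4)
        p=p+Rc.apply(d); Rc=Rc*R.from_rotvec(r); q,e=ik(k,off,p,Rc,q)
        print([d.tolist(),r.tolist(),0.004],q[3:].round(2) if i%4==3 else "")
    low=min((V+B.apply(TR.apply(np.array(c)/1000-np.array([-.1,.025,0]))))[2] for c in((-100,25,0),(-50,75,0),(-100,-75,0),(-106,-75,34),(-106,25,34),(-50,81,34))); print("end",p.round(3),"lowest",low.round(4))
E
python3 -c "
from mix import *
go(40.8,45,34,88,16)"
```

```text
k [-5.000e-04  1.954e-01  5.891e-01  4.101e-01  2.482e-01  4.390e-02
  6.580e-02] res 0.0015 [[-0.0, 0.0, 1.571], [-0.002, 0.002, 1.567], [0.002, 0.007, 1.573], [-0.0, 0.0, 1.571]]
[[-0.0024, -0.0012, -0.0034], [-0.019, 0.0272, 0.0036], 0.004] 
[[-0.0026, -0.0012, -0.0032], [-0.0175, 0.0277, 0.0041], 0.004] 
[[-0.0027, -0.0011, -0.0028], [-0.0161, 0.0282, 0.0044], 0.004] 
[[-0.0027, -0.001, -0.0025], [-0.0147, 0.0285, 0.0049], 0.004] [ 1.15  0.12 -1.31]
[[-0.0029, -0.0009, -0.0023], [-0.0132, 0.0287, 0.0054], 0.004] 
[[-0.003, -0.0008, -0.0019], [-0.0117, 0.029, 0.0057], 0.004] 
[[-0.003, -0.0007, -0.0017], [-0.0104, 0.029, 0.0062], 0.004] 
[[-0.0031, -0.0007, -0.0013], [-0.0088, 0.0291, 0.0066], 0.004] [ 1.49  0.29 -1.72]
[[-0.0033, -0.0005, -0.0011], [-0.0075, 0.0291, 0.0071], 0.004] 
[[-0.0033, -0.0005, -0.0008], [-0.006, 0.0289, 0.0075], 0.004] 
[[-0.0033, -0.0004, -0.0005], [-0.0047, 0.0288, 0.0079], 0.004] 
[[-0.0034, -0.0003, -0.0003], [-0.0033, 0.0285, 0.0083], 0.004] [ 1.48  0.45 -1.76]
[[-0.0035, -0.0003, 0.0], [-0.0019, 0.0281, 0.0087], 0.004] 
[[-0.0035, -0.0001, 0.0003], [-0.0006, 0.0278, 0.0091], 0.004] 
[[-0.0036, -0.0001, 0.0006], [0.0006, 0.0272, 0.0095], 0.004] 
[[-0.0036, -0.0001, 0.0007], [0.002, 0.0268, 0.0099], 0.004] [ 1.41  0.6  -1.73]
end [0.549 0.109 0.155] lowest 0.0
```

Request:
{"method": "play_rows", "body": {"plan": [[[-0.0015, 0.0005, 0.002], [0.0095, 0.0105, 0.0044], 0.004], [[-0.0015, 0.0005, 0.002], [0.0095, 0.0105, 0.0044], 0.004], [[-0.0015, 0.0005, 0.002], [0.0095, 0.0105, 0.0044], 0.004], [[-0.0015, 0.0005, 0.002], [0.0095, 0.0105, 0.0044], 0.004], [[-0.0015, 0.0005, 0.002], [0.0095, 0.0105, 0.0044], 0.004], [[-0.0015, 0.0005, 0.002], [0.0095, 0.0105, 0.0044], 0.004], [[-0.0015, 0.0005, 0.002], [0.0095, 0.0105, 0.0044], 0.004], [[-0.0015, 0.0005, 0.002], [0.0095, 0.0105, 0.0044], 0.004]]}}

```text
time_s: 20.05
position: [0.5643, 0.151, 0.1365]
tcp_rot: [0.125, 0.594, 0.779, 0.159]
contact_force: [-1.5, 1.0, -2.6]
gripper_width: 0.0097
finger_force: 55.0
```

```bash
python3 -c "
from arc import tilt; tilt()
from mix import *
go(34,45,34,88,24)"
```

```text
tray tilt 34.0 dir in tray [-0.396  0.394  0.829]
slip of pivot mm [ 0.1 -0.1  0.9]
k [-0.0007  0.1951  0.5897  0.4101  0.2484  0.044   0.0657] res 0.0015 [[-0.0, 0.0, 1.571], [-0.002, 0.002, 1.567], [0.002, 0.007, 1.573], [-0.0, 0.0, 1.571]]
[[-0.0007, -0.0008, -0.0025], [-0.0133, 0.0126, -0.0003], 0.004] 
[[-0.0008, -0.0008, -0.0024], [-0.0129, 0.0129, -0.0001], 0.004] 
[[-0.0009, -0.0008, -0.0024], [-0.0125, 0.0133, -0.0], 0.004] 
[[-0.0009, -0.0008, -0.0022], [-0.0122, 0.0137, 0.0002], 0.004] [ 0.61  0.22 -0.76]
[[-0.0009, -0.0007, -0.0022], [-0.0117, 0.014, 0.0004], 0.004] 
[[-0.001, -0.0008, -0.0021], [-0.0114, 0.0143, 0.0006], 0.004] 
[[-0.0011, -0.0007, -0.002], [-0.011, 0.0146, 0.0008], 0.004] 
[[-0.0011, -0.0006, -0.002], [-0.0105, 0.0149, 0.001], 0.004] [ 1.01  0.25 -1.19]
[[-0.0012, -0.0007, -0.0018], [-0.0101, 0.0152, 0.0011], 0.004] 
[[-0.0013, -0.0006, -0.0017], [-0.0097, 0.0155, 0.0014], 0.004] 
[[-0.0013, -0.0006, -0.0017], [-0.0092, 0.0157, 0.0016], 0.004] 
[[-0.0013, -0.0006, -0.0015], [-0.0088, 0.0159, 0.0018], 0.004] [ 1.25  0.32 -1.47]
[[-0.0014, -0.0005, -0.0015], [-0.0083, 0.0162, 0.002], 0.004] 
[[-0.0015, -0.0005, -0.0014], [-0.0079, 0.0163, 0.0022], 0.004] 
[[-0.0015, -0.0005, -0.0012], [-0.0074, 0.0166, 0.0024], 0.004] 
[[-0.0016, -0.0005, -0.0012], [-0.0069, 0.0167, 0.0027], 0.004] [ 1.37  0.41 -1.62]
[[-0.0016, -0.0004, -0.0011], [-0.0065, 0.0168, 0.0029], 0.004] 
[[-0.0017, -0.0005, -0.0009], [-0.006, 0.017, 0.0031], 0.004] 
[[-0.0017, -0.0003, -0.0009], [-0.0055, 0.0171, 0.0033], 0.004] 
[[-0.0018, -0.0004, -0.0008], [-0.005, 0.0173, 0.0036], 0.004] [ 1.41  0.51 -1.7 ]
[[-0.0019, -0.0003, -0.0007], [-0.0045, 0.0173, 0.0038], 0.004] 
[[-0.0018, -0.0003, -0.0005], [-0.004, 0.0173, 0.004], 0.004] 
[[-0.002, -0.0003, -0.0005], [-0.0036, 0.0175, 0.0042], 0.004] 
[[-0.002, -0.0003, -0.0004], [-0.003, 0.0174, 0.0045], 0.004] [ 1.41  0.6  -1.73]
end [0.549 0.109 0.155] lowest 0.0
```

Request:
{"method": "play_rows", "body": {"plan": [[[-0.0007, -0.0008, -0.0025], [-0.0133, 0.0126, -0.0003], 0.004], [[-0.0008, -0.0008, -0.0024], [-0.0129, 0.0129, -0.0001], 0.004], [[-0.0009, -0.0008, -0.0024], [-0.0125, 0.0133, 0], 0.004], [[-0.0009, -0.0008, -0.0022], [-0.0122, 0.0137, 0.0002], 0.004], [[-0.0009, -0.0007, -0.0022], [-0.0117, 0.014, 0.0004], 0.004], [[-0.001, -0.0008, -0.0021], [-0.0114, 0.0143, 0.0006], 0.004], [[-0.0011, -0.0007, -0.002], [-0.011, 0.0146, 0.0008], 0.004], [[-0.0011, -0.0006, -0.002], [-0.0105, 0.0149, 0.001], 0.004]]}}

```text
time_s: 20.85
position: [0.5539, 0.1397, 0.1498]
tcp_rot: [0.111, 0.578, 0.776, 0.229]
contact_force: [0.4, -0.1, -3.3]
gripper_width: 0.0093
finger_force: 55.0
```

Request:
{"method": "play_rows", "body": {"plan": [[[-0.0012, -0.0007, -0.0018], [-0.0101, 0.0152, 0.0011], 0.004], [[-0.0013, -0.0006, -0.0017], [-0.0097, 0.0155, 0.0014], 0.004], [[-0.0013, -0.0006, -0.0017], [-0.0092, 0.0157, 0.0016], 0.004], [[-0.0013, -0.0006, -0.0015], [-0.0088, 0.0159, 0.0018], 0.004], [[-0.0014, -0.0005, -0.0015], [-0.0083, 0.0162, 0.002], 0.004], [[-0.0015, -0.0005, -0.0014], [-0.0079, 0.0163, 0.0022], 0.004], [[-0.0015, -0.0005, -0.0012], [-0.0074, 0.0166, 0.0024], 0.004], [[-0.0016, -0.0005, -0.0012], [-0.0069, 0.0167, 0.0027], 0.004]]}}

```text
time_s: 21.65
position: [0.5486, 0.1249, 0.1561]
tcp_rot: [0.079, 0.564, 0.768, 0.292]
contact_force: [0.3, -0.3, -3.2]
gripper_width: 0.0098
finger_force: 55.0
```

```bash
python3 -c "
from arc import *
look('side11')"
```

```text
tray tilt 34.0 dir in tray [-0.538  0.156  0.829]
slip of pivot mm [-2.8 -0.4 10.3]
row [ 0.0013 -0.0002 -0.001 ] [-0.0048 -0.0055 -0.0048]
end [0.5393 0.131  0.1636]
tilt 35.27 F [ 1.  -0.8 -3.4] [-0.07  0.44  2.14  1.37  0.41 -1.63] 0.010145577715032545
[319 229   5   5  20] [321.2 231.4]
(np.float64(321.25), np.float64(232.54999999999998)) [-87.  -3.  16.]
[307 230   6   5  21] [309.8 232. ]
(np.float64(309.76190476190476), np.float64(233.15238095238095)) [-57.  26.  16.]
rim band [23, 24, 28, 27, 26, 26, 26, 28, 26, 28, 25, 29, 28, 30, 27, 26, 74]
```

Request:
{"method": "play_rows", "body": {"plan": [[[-0.0016, -0.0004, -0.0011], [-0.0065, 0.0168, 0.0029], 0.004], [[-0.0017, -0.0005, -0.0009], [-0.006, 0.017, 0.0031], 0.004], [[-0.0017, -0.0003, -0.0009], [-0.0055, 0.0171, 0.0033], 0.004], [[-0.0018, -0.0004, -0.0008], [-0.005, 0.0173, 0.0036], 0.004], [[-0.0019, -0.0003, -0.0007], [-0.0045, 0.0173, 0.0038], 0.004], [[-0.0018, -0.0003, -0.0005], [-0.004, 0.0173, 0.004], 0.004], [[-0.002, -0.0003, -0.0005], [-0.0036, 0.0175, 0.0042], 0.004], [[-0.002, -0.0003, -0.0004], [-0.003, 0.0174, 0.0045], 0.004]]}}

```text
time_s: 22.5
position: [0.5489, 0.1092, 0.1552]
tcp_rot: [0.031, 0.552, 0.758, 0.346]
contact_force: [0.1, -0.2, -3.8]
gripper_width: 0.0097
finger_force: 55.0
```

Request:
{"method": "play_rows", "body": {"plan": [[[0, 0, 0], [0, 0, 0], 0.004], [[0, 0, 0], [0, 0, 0], 0.004], [[0, 0, 0], [0, 0, 0], 0.004], [[0, 0, 0], [0, 0, 0], 0.004], [[0, 0, 0], [0, 0, 0], 0.004], [[0, 0, 0], [0, 0, 0], 0.004], [[0, 0, 0], [0, 0, 0], 0.004], [[0, 0, 0], [0, 0, 0], 0.004]]}}

```text
time_s: 23.3
position: [0.5488, 0.1094, 0.1552]
tcp_rot: [0.032, 0.552, 0.758, 0.346]
contact_force: [-0.7, 0.5, -3.1]
gripper_width: 0.0098
finger_force: 55.0
```

Run:
```python
from arc import tilt; tilt()
from mix import *
snap("side","side12")
im=cv2.imread("pics/side12_raw.png").max(2)
M=Mt(34,88)
T=lambda p:proj("side",V+M.apply(TR.apply(np.array(p)/1000-[-.1,.025,0])))-[0,1.2]
m=np.zeros(im.shape,np.uint8); cv2.fillPoly(m,[np.int32([T(p).round() for p in [(85,68,50),(-49,68,50),(-94,24,50),(-94,-66,30),(85,-66,6)]])],1)
n,l,st,ce=cv2.connectedComponentsWithStats(((im>62)&(m>0)).astype(np.uint8))
for i in range(1,n):
    if st[i,4]<2: continue
    c,d=ray("side",ce[i]+[0,1.2]); f=lambda v:TR.inv().apply(M.inv().apply(v)); c0=f(c-V)+[-.1,.025,0]; d0=f(d)
    print(st[i],ce[i].round(1),((c0+d0*(.016-c0[2])/d0[2])*1000).round())
a,b=T((85,71,50)),T((-50,71,50)); dd=(b-a)/np.linalg.norm(b-a); nn=np.array([dd[1],-dd[0]]); nn*=np.sign(-nn[1])
print("vis of y-wall standoff",[(T((0,y,18))-a)@nn for y in(59,65)])
go(34,88,35,45,24)
```

```text
tray tilt 34.0 dir in tray [-0.559  0.019  0.829]
slip of pivot mm [-4.2 -1.1 14.3]
[311 229   6   1   6] [313.5 229. ] [-63.  21.  16.]
[321 230   4   1   4] [322.5 230. ] [-88.  -1.  16.]
vis of y-wall standoff [np.float64(-6.116973848529309), np.float64(-7.507461156590293)]
k [2.000e-04 1.959e-01 5.876e-01 4.100e-01 2.478e-01 4.360e-02 6.570e-02] res 0.0015 [[-0.0, 0.0, 1.571], [-0.002, 0.002, 1.567], [0.002, 0.007, 1.573], [-0.0, 0.0, 1.571]]
[[0.002, 0.0002, 0.0003], [0.0024, -0.0175, -0.0048], 0.004] 
[[0.002, 0.0002, 0.0004], [0.0029, -0.0175, -0.0046], 0.004] 
[[0.002, 0.0003, 0.0004], [0.0034, -0.0175, -0.0043], 0.004] 
[[0.0019, 0.0003, 0.0006], [0.0039, -0.0175, -0.0042], 0.004] [ 1.41  0.5  -1.71]
[[0.0019, 0.0003, 0.0007], [0.0044, -0.0174, -0.0039], 0.004] 
[[0.0018, 0.0003, 0.0008], [0.0049, -0.0174, -0.0037], 0.004] 
[[0.0017, 0.0004, 0.0009], [0.0054, -0.0173, -0.0034], 0.004] 
[[0.0017, 0.0004, 0.0009], [0.0059, -0.0172, -0.0033], 0.004] [ 1.38  0.41 -1.64]
[[0.0017, 0.0004, 0.0011], [0.0064, -0.017, -0.003], 0.004] 
[[0.0016, 0.0005, 0.0012], [0.0069, -0.017, -0.00
[... 293 characters left out ...]
0.0006, 0.0016], [0.0093, -0.016, -0.0018], 0.004] 
[[0.0013, 0.0006, 0.0018], [0.0098, -0.0158, -0.0016], 0.004] [ 1.04  0.24 -1.23]
[[0.0012, 0.0006, 0.0019], [0.0102, -0.0156, -0.0013], 0.004] 
[[0.0012, 0.0007, 0.002], [0.0107, -0.0152, -0.0012], 0.004] 
[[0.0011, 0.0007, 0.002], [0.0111, -0.015, -0.001], 0.004] 
[[0.0011, 0.0007, 0.0022], [0.0115, -0.0148, -0.0008], 0.004] [ 0.61  0.2  -0.76]
[[0.001, 0.0007, 0.0022], [0.012, -0.0144, -0.0006], 0.004] 
[[0.0009, 0.0008, 0.0023], [0.0124, -0.014, -0.0004], 0.004] 
[[0.0009, 0.0008, 0.0025], [0.0128, -0.0138, -0.0003], 0.004] 
[[0.0008, 0.0008, 0.0025], [0.0132, -0.0134, -0.0], 0.004] [ 0.15  0.23 -0.27]
end [0.562 0.152 0.138] lowest 0.0
```

Now back to the diagonal tilt.

Request:
{"method": "play_rows", "body": {"plan": [[[0.002, 0.0002, 0.0003], [0.0024, -0.0175, -0.0048], 0.004], [[0.002, 0.0002, 0.0004], [0.0029, -0.0175, -0.0046], 0.004], [[0.002, 0.0003, 0.0004], [0.0034, -0.0175, -0.0043], 0.004], [[0.0019, 0.0003, 0.0006], [0.0039, -0.0175, -0.0042], 0.004], [[0.0019, 0.0003, 0.0007], [0.0044, -0.0174, -0.0039], 0.004], [[0.0018, 0.0003, 0.0008], [0.0049, -0.0174, -0.0037], 0.004], [[0.0017, 0.0004, 0.0009], [0.0054, -0.0173, -0.0034], 0.004], [[0.0017, 0.0004, 0.0009], [0.0059, -0.0172, -0.0033], 0.004]]}}

```text
time_s: 24.15
position: [0.5474, 0.1253, 0.1568]
tcp_rot: [0.081, 0.563, 0.768, 0.293]
contact_force: [0.4, -0.3, -3.2]
gripper_width: 0.0096
finger_force: 55.0
```

Request:
{"method": "play_rows", "body": {"plan": [[[0.0017, 0.0004, 0.0011], [0.0064, -0.017, -0.003], 0.004], [[0.0016, 0.0005, 0.0012], [0.0069, -0.017, -0.0029], 0.004], [[0.0016, 0.0005, 0.0013], [0.0074, -0.0168, -0.0026], 0.004], [[0.0015, 0.0005, 0.0014], [0.0079, -0.0166, -0.0024], 0.004], [[0.0014, 0.0005, 0.0015], [0.0083, -0.0164, -0.0021], 0.004], [[0.0014, 0.0006, 0.0016], [0.0088, -0.0163, -0.002], 0.004], [[0.0013, 0.0006, 0.0016], [0.0093, -0.016, -0.0018], 0.004], [[0.0013, 0.0006, 0.0018], [0.0098, -0.0158, -0.0016], 0.004]]}}

```text
time_s: 24.95
position: [0.5522, 0.1406, 0.1512]
tcp_rot: [0.116, 0.577, 0.775, 0.229]
contact_force: [-0.1, -0.8, -3.4]
gripper_width: 0.01
finger_force: 55.0
```

Request:
{"method": "play_rows", "body": {"plan": [[[0.0012, 0.0006, 0.0019], [0.0102, -0.0156, -0.0013], 0.004], [[0.0012, 0.0007, 0.002], [0.0107, -0.0152, -0.0012], 0.004], [[0.0011, 0.0007, 0.002], [0.0111, -0.015, -0.001], 0.004], [[0.0011, 0.0007, 0.0022], [0.0115, -0.0148, -0.0008], 0.004], [[0.001, 0.0007, 0.0022], [0.012, -0.0144, -0.0006], 0.004], [[0.0009, 0.0008, 0.0023], [0.0124, -0.014, -0.0004], 0.004], [[0.0009, 0.0008, 0.0025], [0.0128, -0.0138, -0.0003], 0.004], [[0.0008, 0.0008, 0.0025], [0.0132, -0.0134, 0], 0.004]]}}

```text
time_s: 25.75
position: [0.5624, 0.1528, 0.1385]
tcp_rot: [0.134, 0.592, 0.779, 0.159]
contact_force: [-0.5, -0.0, -3.0]
gripper_width: 0.0097
finger_force: 55.0
```

```bash
python3 -c "
from arc import *
look('side13')
im=cv2.imread('pics/side13_raw.png').max(2); print(im[226:246,294:328])"
```

```text
tray tilt 35.0 dir in tray [-0.405  0.407  0.819]
slip of pivot mm [0.4 0.4 0.8]
row [ 0.0009 -0.0003 -0.0012] [-0.0056 -0.0062 -0.0026]
end [0.5545 0.1586 0.1456]
tilt 23.99 F [-0.1  0.4 -3.7] [ 0.14  0.47  2.03  0.14  0.23 -0.26] 0.009568850547897429
[307 229  17   9  75] [314.7 233.1]
(np.float64(314.74666666666667), np.float64(234.30666666666664)) [-75.  19.  16.]
[301 237   5   2   8] [303.4 237.4]
(np.float64(303.375), np.float64(238.575)) [-51.  48.  16.]
rim band [17, 22, 18, 21, 21, 19, 17, 16, 19, 17, 22, 20, 16, 17, 67, 112, 119]
[[ 12  12  15  15  17  19  16  15  13  14  17  15  19  14  15  22  15  30
   28  30  30  29  28  27  27  25  29  29  31  31  28  24  16  18]
 [ 18  13  19  13  15  12  15  20  15  21  12  13  19  17  11  16  13  13
   29  29  32  29  26  27  28  27  32  28  31  31  30  21   4   9]
 [ 15  23  16  19  15  11  18  17  21  21  18  18  16  16  15  20  17  19
   18  25  32  27  34  27  29  32  26  30  30  28  24  18  15  12]
 [ 16   9  15  19  14   7  14  16  17  14  14  15  18  19  14  16  15  15
   19  20  27  29  27  31  29 100 141 186 138  60  21  1
[... 1567 characters left out ...]
  15  15  13  15  21  18  12  20  31  28  17  18   8  13  14  14  10
   16  11  17  12  11  16  17  17  11  53  56 100 112 114 111 112]
 [ 15  10  12  14  12  13  15  15  18  18  15  14  11  12  14  12  13  17
   13  14  16  17  17  50  58  75 105 114 110 114 114 113 109 109]
 [ 18  15  11  17  15  11   9  13   9  12  15   9   9   9  19   8  15  20
   19  29  54  55 101 113 110 113 114 113 112 111 114 112 112 108]
 [ 26  16  14  11  13  12  14  15  10  13  12  15   5  13  14  18  50  56
  101 112 112 109 113 113 112 110 115 114 113 115 110 112 113 110]
 [106  73  28  14  23  10   9  10  29  49  55 100  90  67  76 106 110 112
  112 113 112 113 111 111 112 111 112 115 114 113 112 108 110 112]]
```

```bash
python3 -c "
from h import *
print(job.sign_off())"
```

```text
the job is handed in; nothing more can be done
None
```

I handed the job in at about 26 s: the spatula is home in the wide slot and released, and the tray is held tilted 35° on its low edge. Four standoffs are visible in the pouring corner; I saw no sign of a spill, but the fifth was hidden behind the near wall, so I'm inferring it is there too.

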